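# Free the grinder's bean hopper with the pin fork

## Robot

A 6-joint arm with a two-finger parallel gripper is mounted at the origin on a cart in front of the work surface, level with it; the furniture and walls round the work are solid. World frame = base frame: x ahead of the robot, y to its left, z up, the work surface at z = 0. Lengths are in m, angles in rad, forces in N, time in s.
With the tool pointing down it reaches from about 0.225 to 0.875 m from the base axis. Payload 3.4 kg.
Tool frame: the origin (TCP) lies midway between the tips of the shut fingers; the grasp point (between the pads) lies behind it (manip.grip_point_offset is the z of the grasp point in the tool frame, in m); z points along the fingers, x is the direction in which the jaws open and shut, and the axes are right-handed (so a half turn about z gives the same grasp; the last joint's range is limited). The gripper opens to 85 mm and grips with 20 to 120 N. Pads are 22 mm wide; open, the fingers measure 114 mm over their backs; the gripper's body (76 mm by 85 mm) begins 54 mm behind the grasp point. The pads swing forward as they close: fully open they stand 13 mm farther back than shut.
Start: joints at [1.022, 0.276, 1.505, -0, 1.361, -0.121], TCP at [0.239, 0.523, 0.231] pointing down, gripper open.
Joint ranges: [-2.89, 2.89], [-0.75, 2.08], [0.22, 2.7], [-1.18, 4.32], [0.11, 2.71], [-2.7, 2.7]. Speed limits (rad/s): [2.57, 2.57, 3.14, 3.14, 3.14, 3.14].

## Interface

Orientations are given as a unit quaternion [w, x, y, z].
In Python, from rig import manip, eyes, recognise, regions_of, mark_of gives the robot as it stands.
- The arm moves only by the shell command python3 -m inch 'ROWS' [FORCE]. ROWS is JSON, a list of rows, each a list of 5 numbers: the gripper command: -1 is shut, 1 is fully open, values between are in proportion, then the shift along the tool's x, y, z in mm, then the turn about the tool's z in degrees. A call has 1 to 20 rows; each row shifts and turns the pose as measured when the row begins, along the tool's axes as they then stand; what a row does not reach is not made up. A row lasts 1/12 s, in which the tool goes at most 41.7 mm and 7.16 degrees, less where a joint would pass 70% of its speed; a pose out of reach is approached as far as the arm can. A call with a gripper value outside its range is refused whole. The fingers move at their own pace and stop on an object; FORCE is the grip in N (left out, the last holds). Time passes only in rows, so rows that do not move let the fingers close. It gives the time, the measured TCP pose, the force and the opening at its end, in the units of the state.
- manip.get_state(): the state, without advancing time (a new reading comes with each control period).
- eyes.get_image(name): name is "side" or "top" or "wrist"; returns a dict with "frame" (480x640x3 uint8, red, green, blue), "K" (3x3 intrinsics, pixels), "rvec" (rotation vector, rad) and "tvec" (3), from world to camera coordinates, as OpenCV has them; the wrist camera has in their place "mount" (4x4, takes a point from camera to tool coordinates, whose origin is the TCP and whose axes are the tool frame's). Camera axes: x right, y down, z forward; pixel columns grow to the right and rows downward; lengths in m; the calibration is good to about 2 mm. A picture is of the moment at which its call begins: read the wrist's pose just before it. There is no depth.
- manip.sign_off(): hands the job in, once; it reports no verdict.
Trained networks look in a picture, given as the dict that the camera call returned (one of the last four; its "shot" number tells which), for a name from the list of things; names that differ only in an ending like _2 or _b are one class to them, and where a whole thing is asked for, a point or a joint stands for the part that bears it (a point fixed in the world has none). Each returns a list of dicts, best first, with "confidence" (0 to 1); they miss things now and then, are a little off and sometimes report something else, mostly with a low value. They report only what shows in the picture. A call takes as long as a camera call. They do not tell look-alikes from the thing itself.
- recognise(picture, target): "bbox" ([left, top, width, height] in pixels, round what is visible of it).
- regions_of(picture, target): "mask" (480x640 bool, what is visible of it) and "bbox" ([left, top, width, height] in pixels, round what is visible of it).
- mark_of(picture, target): "point" ([row, column] in pixels: a listed point, or the origin of a listed thing).
The state is a dict: "clock": time; "qpos": joint angles; "qd": joint speeds; "effort": joint torques, N m; "position": TCP position; "ee_rot": TCP orientation; "contact_force": force on the tool from outside, world axes, zero at the start; "moment": the same for the moment, N m; "width": finger opening in m.
Only numpy, scipy, OpenCV 4.12 (cv2) and the standard library are available. Lean on these libraries where they do the work, as an engineer would, in place of code of your own. Each camera call takes 0.05 s, during which the arm holds its last target.

## Task

Take the bean hopper off the in-counter coffee grinder for cleaning: with the green-handled fork, not the fingers, gently slide the sprung lock pin outwards by its brass collar until the hopper pops up. Put the fork back in its stand, then lift the hopper out and stand it gently, upright, in the middle of the cork mat, without forcing the pin, pressing the gripper against the grinder or moving the cup, jam jar or mandarin.

Things in the scene. Friction and masses are not known exactly. Their poses are not given: they have to be found in the camera images.
- grinder: fixed aluminium hopper mount of a coffee grinder; origin at the centre of its underside, z up. Base plate 124x124x8 mm, block 76x76 mm up to z = 62 mm. From its own -y side a dark round boss (22 mm diameter, a 12 mm wide rib below it) runs out to y = -66 mm. The sprung lock pin leaves the boss towards -y. Over 14 N between fork and grinder (pin included) is forcing it.
- boss_face (a point): centre of the boss's outer face, on the pin's axis, 42 mm above the counter; axes as the grinder's. The bare steel pin, 6 mm diameter, runs from here 38 mm towards -y. Its spring holds it in: 5 N before it moves at all, then 0.6 N more per mm. The hopper is free after 5 to 7 mm of outward (-y) travel; a hard stop comes at 8.5 mm, at about 10 N.
- collar_nominal (a point): fixed point on the pin's axis 17 mm outside the boss face: where the boss-side face of the brass collar (18 mm diameter, 6 mm thick, fast on the pin) lies on average with the pin at rest. The real collar is set up to 8 mm nearer to or farther from the boss; that is not reported, find it by touch. This point does not move with the pin.
- socket (a point): centre of the 42 mm square socket's mouth in the top of the grinder block, 62 mm above the counter; axes as the grinder's
- hopper: bean hopper, 99 mm tall, about 0.15 kg; origin at the centre of its underside, z up. Black square neck 40x40 mm, 39 mm tall; clear cup 56 mm diameter; lid 59 mm diameter from 72 to 77 mm. Locked, its origin is 24 mm above the counter. Once the pin is clear a sprung plate lifts it 10 mm and it stays up when the pin is let back; 28 mm of neck is then still in the socket: lift straight up.
- knob (a point): centre of the top of the hopper's wooden knob, 99 mm above the hopper's underside; the knob is 20 mm diameter and 22 mm tall, fixed to the lid (top at 77 mm): lift the hopper by it
- fork: forked tool standing in its stand, 105 mm tall, 90 g; origin at the middle of its prong tips, z up along the handle, x across the two prongs. Steel prongs 24 mm long, 6 mm wide, 4 mm thick along y, slot between them 10 mm wide; blade 22 mm wide up to 42 mm; flange 38x28 mm from 42 to 47 mm; green square handle 16x16 mm from 47 to 105 mm
- fork_stand: fixed dark wooden block 60x50 mm, 50 mm tall; origin at the centre of its underside. Pocket in its top 27 mm (x) by 10 mm (y), 45 mm deep; the fork's blade hangs in it, x along x, with the flange resting on the top, so that the prong tips are 8 mm above the counter
- mat: fixed round cork mat, 110 mm diameter, 6 mm thick; origin at the centre of its underside
- cup: small patterned cup, 58 mm diameter, 62 mm tall, bystander; origin at the centre of its underside
- jam: jam jar with yellow lid, 60x60x70 mm, bystander; origin at the centre of its underside
- mandarin: mandarin, 50 mm, bystander; origin at its underside
Things that resemble listed ones, but are neither listed nor needed, are in the scene too. Of the things shaped like the hopper, the black one is meant.

How it is judged:
On the way:
1. the hopper has popped up while the fork holds the pin back (contact force between fork and grinder above 2 N and z of hopper in the frame of grinder above 0.03 m and not (contact force between the fingers and hopper above 0.5 N)), for 0.1 s.
At the end, for the whole second after the job is handed in: the hopper stands upright (within 0.1 rad) and still on the cork mat, its centre within 30 mm of the mat's, and the fork hangs at rest, upright, in the pocket of its stand, down to within 6 mm of its seat (horizontal distance between hopper and mat below 0.03 m and z of hopper in the frame of mat between 0.003 and 0.01 m and angle between hopper's own z axis and vertical below 0.1 rad and linear speed of each of hopper, fork below 0.02 m/s and horizontal distance between fork and fork_stand below 0.01 m and z of fork in the frame of fork_stand below 0.014 m and angle between fork's own z axis and vertical below 0.15 rad); the robot touches nothing.
It fails at once if the fork presses on the grinder or its pin with more than 14 N (contact force between fork and grinder above 14 N).
It fails at once if the gripper presses on the grinder or its pin with more than 5 N (contact force between any of the fingers, the arm and grinder above 5 N).
It fails at once if the hopper is dropped or pressed on the mat with more than 40 N (contact force between hopper and mat above 40 N).
It fails at once if the cup, jam jar or mandarin is moved by more than 30 mm (distance of any of cup, jam, mandarin from where it was at the start of the episode above 0.03 m).
It also fails if it takes over 72 s, if anything falls off the work surface, if the arm or the gripper's body presses on something with over 40 N, if the wrist force passes 120 N, or if a joint passes its speed limit or range.

## Working session

There is one attempt and no reset: what is moved stays moved. The work goes in short steps, Python scripts to look and compute and a shell command to move; the robot and the scene stay as the last step left them, time stands still between calls to the robot, and variables do not carry over. Pictures are saved under pics/ and viewed, and the job is handed in when it is done.

```bash
ls; mkdir -p pics
python3 - <<'E'
from rig import manip, eyes
import cv2
s=manip.get_state();print({k:(v if not hasattr(v,'round') else v) for k,v in s.items()}, manip.grip_point_offset)
for n in ["side","top","wrist"]:
    p=eyes.get_image(n); cv2.imwrite(f"pics/{n}0.png",p["frame"][:,:,::-1])
E
```

```text
pics
{'clock': 0.0, 'qpos': array([ 1.02197250e+00,  2.76619650e-01,  1.50616642e+00,  1.85454121e-05,
        1.36068723e+00, -1.21005681e-01]), 'qd': array([1.72065209e-04, 6.41619428e-04, 1.57825299e-03, 3.33740649e-04,
       2.10391939e-04, 3.07517231e-05]), 'effort': array([-7.46459391e-04, -4.16766357e+01, -2.45808363e+01,  1.27949500e-05,
        1.09733711e-02,  2.76108966e-05]), 'position': array([0.23827891, 0.52271392, 0.23041239]), 'ee_rot': array([ 4.01254248e-04,  8.41097161e-01,  5.40883242e-01, -8.50459625e-04]), 'contact_force': array([ 0.2265371 , -0.43119001,  0.33750661]), 'moment': array([-0.02597328,  0.03343373,  0.03388571]), 'width': 0.08533137123157554} -0.0187
```

View pics/side0.png

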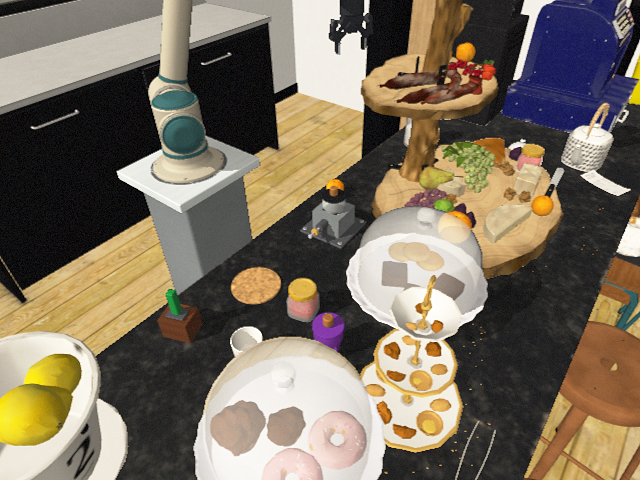

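View pics/top0.png

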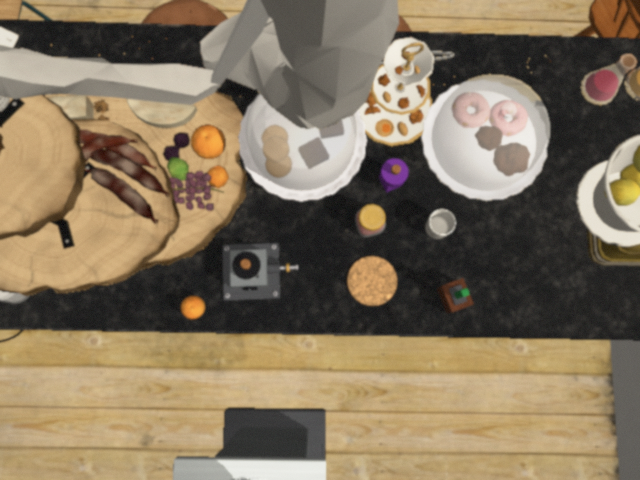

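View pics/wrist0.png

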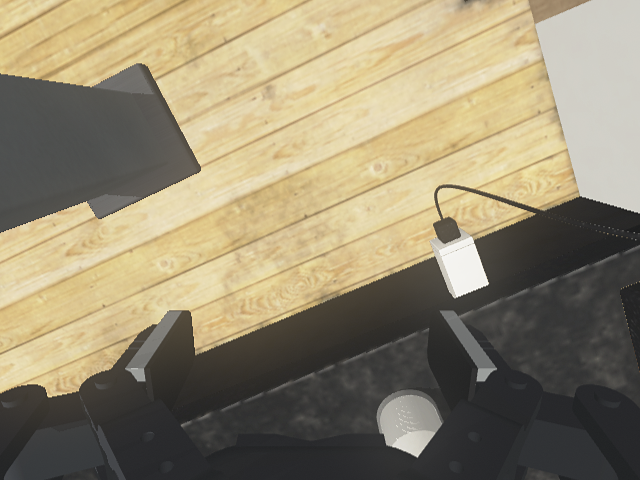

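The side view shows the grinder (335,225), mat (255,285) and fork in its stand (178,325). The top view shows them at (250,270), (372,281) and (457,294), with the pin pointing right, towards -y. Next I localise each of them.

```bash
cat > h.py <<'E'
import numpy as np, cv2
from scipy.spatial.transform import Rotation as R
from scipy.optimize import least_squares
from rig import manip, eyes, recognise, regions_of, mark_of
def cam(p,st=None):
    if "mount" in p:
        q=np.array(st["ee_rot"]);T=np.eye(4);T[:3,:3]=R.from_quat(q[[1,2,3,0]]).as_matrix();T[:3,3]=st["position"]
        W=np.linalg.inv(T@np.array(p["mount"]));return np.array(p["K"]),W[:3,:3],W[:3,3]
    return np.array(p["K"]),cv2.Rodrigues(np.array(p["rvec"]))[0],np.array(p["tvec"]).ravel()
def proj(c,X):
    K,Rm,t=c; x=(K@(Rm@np.atleast_2d(X).T+t[:,None])).T; return x[:,:2]/x[:,2:]
def plane(c,uv,z):
    K,Rm,t=c; d=Rm.T@np.linalg.inv(K)@np.array([uv[0],uv[1],1]); o=-Rm.T@t
    return o+d*(z-o[2])/d[2]
def shot(n):
    st=manip.get_state(); p=eyes.get_image(n); return p,cam(p,st)
E
python3 - <<'E'
from h import *
P={n:shot(n) for n in ["side","top"]}
for n,(p,c) in P.items(): print(n,'campos',(-c[1].T@c[2]).round(3))
Z=dict(grinder=0,boss_face=.042,collar_nominal=.042,socket=.062,hopper=.024,knob=.123,fork=.008,fork_stand=0,mat=0,cup=0,jam=0,mandarin=0)
for k,z in Z.items():
    for n,(p,c) in P.items():
        for m in mark_of(p,k)[:3]:
            r,cc=m["point"]; print(k,n,round(m["confidence"],2),(round(cc),round(r)),plane(c,(cc,r),z)[:2].round(4))
E
```

```text
side campos [ 1.081 -0.719  0.729]
top campos [ 0.378 -0.126  1.294]
grinder side 0.75 (336, 222) [0.5408 0.0358]
grinder side 0.3 (331, 194) [0.4555 0.1284]
grinder top 0.97 (250, 269) [0.5513 0.0168]
boss_face side 0.64 (318, 230) [ 0.5547 -0.0585]
boss_face top 0.74 (282, 269) [ 0.5458 -0.0567]
boss_face top 0.3 (247, 268) [0.5466 0.0169]
collar_nominal side 0.58 (313, 234) [ 0.5541 -0.0791]
collar_nominal top 0.57 (288, 266) [ 0.5522 -0.0694]
socket side 0.67 (334, 210) [0.5539 0.006 ]
socket side 0.46 (312, 231) [ 0.5601 -0.0884]
socket top 0.63 (247, 269) [0.5429 0.0158]
socket top 0.48 (245, 263) [0.5549 0.0199]
hopper side 0.85 (334, 222) [0.5524 0.0079]
hopper side 0.73 (329, 349) [ 0.7729 -0.3085]
hopper side 0.25 (251, 360) [ 0.6741 -0.4127]
hopper top 0.74 (389, 180) [ 0.7571 -0.2908]
hopper top 0.61 (247, 269) [0.5469 0.0186]
hopper top 0.53 (288, 266) [ 0.5551 -0.0694]
knob side 0.7 (325, 318) [ 0.7727 -0.3174]
knob side 0.47 (334, 218) [ 0.6175 -0.0821]
knob top 0.74 (243, 263) [0.5455 0.0161]
knob top 0.56 (398, 169) [ 0.7512 -0.2958]
knob top 0.23 (280, 267) [ 0.539  -0.0582]
fork side 0.9 (184, 324) [ 0.4953 -0.4247]
fork top 0.71 (452, 294) [ 0.5032 -0.432 ]
fork_stand side 0.63 (185, 332) [ 0.5059 -0.4343]
fork_stand top 0.61 (455, 297) [ 0.4979 -0.4405]
fork_stand top 0.37 (252, 273) [0.5413 0.0115]
mat side 0.91 (254, 286) [ 0.5287 -0.2577]
mat top 0.91 (372, 280) [ 0.5324 -0.2562]
cup side 0.89 (248, 358) [ 0.6509 -0.4029]
cup side 0.68 (334, 210) [0.5055 0.0722]
cup top 0.69 (435, 226) [ 0.6564 -0.3992]
jam top 0.91 (370, 226) [ 0.653  -0.2516]
mandarin side 0.7 (332, 198) [0.4674 0.1179]
mandarin top 0.74 (193, 307) [0.4634 0.1368]
mandarin top 0.73 (249, 268) [0.5517 0.0172]
```

Run:
```python
from h import *
p,c=shot("wrist"); print(np.array(p["mount"]).round(3),p["K"])
```

```text
[[ 1.     0.001 -0.001  0.   ]
 [-0.     0.956  0.292 -0.075]
 [ 0.001 -0.292  0.956 -0.144]
 [ 0.     0.     0.     1.   ]] [[401.28686775   0.         310.53441885]
 [  0.         401.28686775 240.72809533]
 [  0.           0.           1.        ]]
```

```bash
cat >> h.py <<'E'
def head(st=None):
    st=st or manip.get_state(); q=np.array(st["ee_rot"]); M=R.from_quat(q[[1,2,3,0]]).as_matrix()
    return np.degrees(np.arctan2(M[1,0],M[0,0])),M
def plan(wps,g=1,step=40,st=None):
    """wps: (x,y,z,heading deg). prints rows"""
    st=st or manip.get_state(); P=np.array(st["position"]); h=head(st)[0]; rows=[]
    for x,y,z,H in wps:
        d=(np.array([x,y,z])-P)*1000; dh=(H-h)
        n=max(1,int(np.ceil(max(np.linalg.norm(d)/step,abs(dh)/7))))
        for i in range(n):
            a=np.radians(h+dh*i/n); X=np.array([np.cos(a),np.sin(a),0]); Y=np.array([np.sin(a),-np.cos(a),0])
            s=d/n; rows.append([g,round(s@X),round(s@Y),round(-s[2]),round(-dh/n,1)])
        P=np.array([x,y,z]);h=H
    print(len(rows)); 
    for i in range(0,len(rows),20): print(str(rows[i:i+20]).replace(' ',''))
E
python3 - <<'E'
from h import *
print(head())
plan([(.26,.30,.26,20),(.40,.08,.28,-45),(.54,-.03,.28,-90)])
E
```

```text
(np.float64(65.49005273411747), array([[ 4.14851215e-01,  9.09889261e-01,  5.07972323e-05],
       [ 9.09889257e-01, -4.14851218e-01,  8.23447688e-05],
       [ 9.59979145e-05,  1.20590286e-05, -9.99999995e-01]]))
24
[[1,-28,16,-4,np.float64(6.5)],[1,-26,19,-4,np.float64(6.5)],[1,-23,22,-4,np.float64(6.5)],[1,-21,24,-4,np.float64(6.5)],[1,-18,27,-4,np.float64(6.5)],[1,-15,28,-4,np.float64(6.5)],[1,-11,30,-4,np.float64(6.5)],[1,6,25,-2,6.5],[1,8,25,-2,6.5],[1,11,24,-2,6.5],[1,14,22,-2,6.5],[1,16,20,-2,6.5],[1,18,18,-2,6.5],[1,20,16,-2,6.5],[1,22,14,-2,6.5],[1,24,11,-2,6.5],[1,25,9,-2,6.5],[1,25,-3,0,6.4],[1,25,-6,0,6.4],[1,24,-9,0,6.4]]
[[1,23,-11,0,6.4],[1,21,-14,0,6.4],[1,20,-16,0,6.4],[1,18,-18,0,6.4]]
```

```bash
python3 -m inch '[[1,-28,16,-4,6.5],[1,-26,19,-4,6.5],[1,-23,22,-4,6.5],[1,-21,24,-4,6.5],[1,-18,27,-4,6.5],[1,-15,28,-4,6.5],[1,-11,30,-4,6.5],[1,6,25,-2,6.5],[1,8,25,-2,6.5],[1,11,24,-2,6.5],[1,14,22,-2,6.5],[1,16,20,-2,6.5],[1,18,18,-2,6.5],[1,20,16,-2,6.5],[1,22,14,-2,6.5],[1,24,11,-2,6.5],[1,25,9,-2,6.5]]'
python3 - <<'E'
from h import *
s=manip.get_state();print(s["position"],head(s)[0])
plan([(.54,-.05,.28,-90)])
E
```

```text
clock: 2.92
position: [0.3851, 0.0568, 0.2812]
ee_rot: [-0.004, 0.907, -0.421, 0.003]
contact_force: [0.6, 0.6, -0.0]
width: 0.0856
[0.38507438 0.05680414 0.28117257] -49.854972331634485
6
[[1,30,-8,0,np.float64(6.7)],[1,29,-12,0,np.float64(6.7)],[1,28,-15,0,np.float64(6.7)],[1,26,-18,0,np.float64(6.7)],[1,23,-21,0,np.float64(6.7)],[1,21,-24,0,np.float64(6.7)]]
```

```bash
python3 -m inch '[[1,30,-8,0,6.7],[1,29,-12,0,6.7],[1,28,-15,0,6.7],[1,26,-18,0,6.7],[1,23,-21,0,6.7],[1,21,-24,0,4],[1,0,0,0,0]]'
python3 - <<'E'
from h import *
s=manip.get_state();print(s["position"],head(s)[0])
p,c=shot("wrist");cv2.imwrite("pics/w1.png",p["frame"][:,:,::-1])
for k,z in dict(grinder=0,boss_face=.042,collar_nominal=.042,socket=.062,knob=.123).items():
    for m in mark_of(p,k)[:2]:
        r,cc=m["point"]; print(k,round(m["confidence"],2),(round(cc),round(r)),plane(c,(cc,r),z)[:2].round(4))
E
```

```text
clock: 3.5
position: [0.5462, -0.0654, 0.2835]
ee_rot: [-0.006, 0.707, -0.707, 0.005]
contact_force: [-0.1, 0.9, 0.1]
width: 0.0852
[ 0.54617586 -0.0653551   0.28345793] -89.94359969838884
grinder 0.7 (240, 195) [0.5453 0.0104]
boss_face 0.68 (317, 201) [ 0.5472 -0.0715]
collar_nominal 0.93 (313, 196) [ 0.5516 -0.0677]
```

View pics/w1.png

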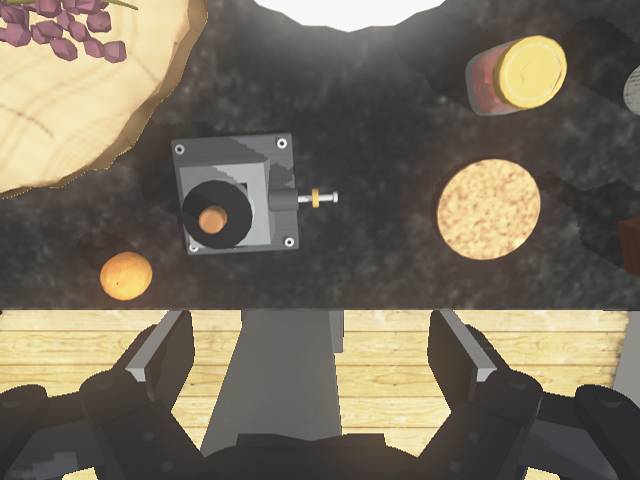

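Run:
```python
import cv2
a=cv2.imread("pics/w1.png")[120:265,160:350]
cv2.imwrite("pics/w1c.png",cv2.resize(a,None,fx=4.2,fy=4.0,interpolation=cv2.INTER_CUBIC))
```

```text
(no output)
```

View pics/w1c.png

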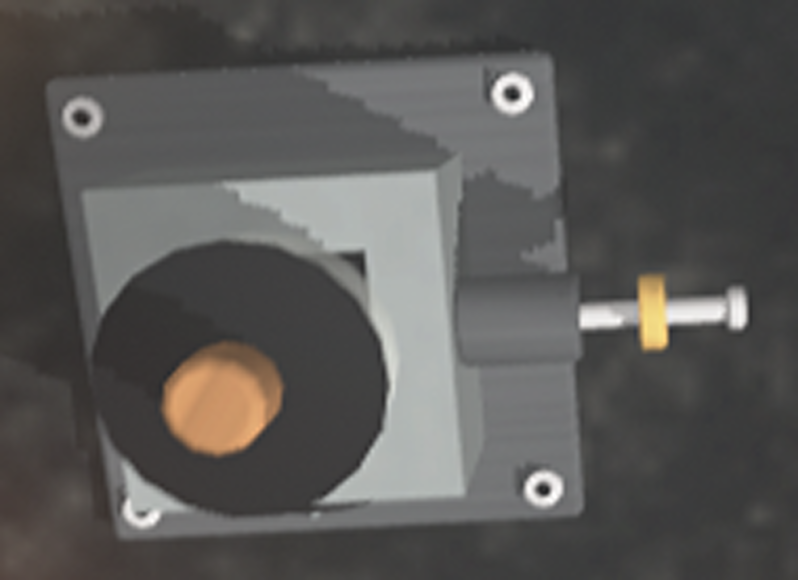

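Run:
```python
from h import *
st=manip.get_state(); p,c=shot("wrist")
px=lambda a:np.array([[160+x/4.2,120+y/4.0] for x,y in a])
uv=px([(48,82),(552,53),(583,515),(118,538),(82,190),(437,170),(466,497)])
O=np.array([[62,62,8],[62,-62,8],[-62,-62,8],[-62,62,8],[38,38,62],[38,-38,62],[-38,-38,62]])/1000
def T(q): a=q[2];return O@np.array([[np.cos(a),-np.sin(a),0],[np.sin(a),np.cos(a),0],[0,0,1]]).T+[q[0],q[1],0]
r=least_squares(lambda q:(proj(c,T(q))-uv).ravel(),[.547,.012,0]);q=r.x
print(q,np.degrees(q[2]),r.fun.round(1))
print(np.sqrt(np.mean(r.fun**2)))
R2=np.array([[np.cos(q[2]),-np.sin(q[2])],[np.sin(q[2]),np.cos(q[2])]])
for n,pt in dict(bosstop=(579,318),colL=(638,312),colR=(665,312),end=(748,308)).items():
    for z in (.042,.051):
        w=plane(c,px([pt])[0],z)[:2]; print(n,z,w.round(4),(R2.T@(w-q[:2])*1000).round(1))
for m in regions_of(p,"mat")[:1]:
    cn=max(cv2.findContours(m["mask"].astype(np.uint8),0,1)[0],key=cv2.contourArea)
    (e,ax,an)=cv2.fitEllipse(cn);print("mat",e,ax,plane(c,e,.006))
for k in("jam","mandarin"):
  for m in mark_of(p,k)[:1]: print(k,plane(c,m["point"][::-1],0),m["confidence"])
```

```text
[0.53765206 0.01807279 0.06307142] 3.6137261989233407 [-1.2 -0.8  0.2 -0.5  0.6  0.5 -0.7  0.6  0.9  0.3 -0.   0.6  0.1 -0.6]
0.6204967314624528
bosstop 0.042 [ 0.5413 -0.0472] [ -0.5 -65.4]
bosstop 0.051 [ 0.543  -0.0475] [  1.2 -65.8]
colL 0.042 [ 0.5429 -0.0609] [  0.3 -79.2]
colL 0.051 [ 0.5445 -0.0609] [  1.9 -79.3]
colR 0.042 [ 0.5429 -0.0672] [ -0.1 -85.4]
colR 0.051 [ 0.5446 -0.067 ] [  1.5 -85.4]
end 0.042 [ 0.5441 -0.0864] [  -0.2 -104.7]
end 0.051 [ 0.5457 -0.0858] [   1.5 -104.2]
mat (493.6457214355469, 202.7705841064453) (95.3051986694336, 108.0535659790039) [ 0.53283472 -0.25500407  0.006     ]
jam [ 0.66091917 -0.24567282  0.        ] 0.78
mandarin [0.46083544 0.12721435 0.        ] 0.59
```

The wrist picture shows the grinder clearly: plate corners fit to 0.6 px, yaw is 3.6°, and the collar face lies about 13 mm outside the boss. Next I look at the fork.

```bash
python3 -m inch '[[1,41,2,0,0],[1,41,2,0,0],[1,41,2,0,0],[1,41,2,0,0],[1,41,2,0,0],[1,41,2,0,0],[1,41,2,0,0],[1,41,2,0,0],[1,35,2,0,0],[1,0,0,0,0],[1,0,0,0,0]]'
python3 - <<'E'
from h import *
s=manip.get_state();print(s["position"],head(s)[0])
p,c=shot("wrist");cv2.imwrite("pics/w2.png",p["frame"][:,:,::-1])
for k,z in dict(fork=.008,fork_stand=0).items():
    for m in mark_of(p,k)[:2]:
        r,cc=m["point"]; print(k,round(m["confidence"],2),(round(cc),round(r)),plane(c,(cc,r),z)[:2].round(4))
E
```

```text
clock: 4.92
position: [0.5266, -0.4315, 0.2842]
ee_rot: [-0.008, 0.714, -0.7, 0.005]
contact_force: [0.3, -0.2, -0.2]
width: 0.0854
[ 0.52658986 -0.4315025   0.2842131 ] -88.79840893555
fork 0.84 (316, 221) [ 0.5002 -0.437 ]
fork_stand 0.64 (312, 221) [ 0.4981 -0.4325]
```

View pics/w2.png

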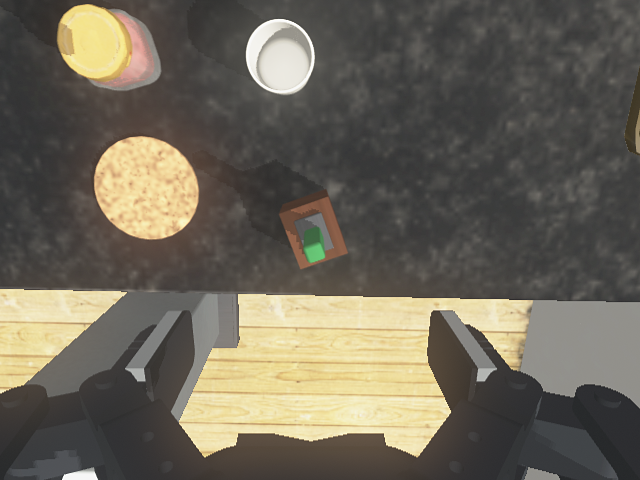

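Run:
```python
import cv2
a=cv2.imread("pics/w2.png")[180:280,270:360]
cv2.imwrite("pics/w2c.png",cv2.resize(a,None,fx=6,fy=6,interpolation=cv2.INTER_CUBIC))
```

```text
(no output)
```

View pics/w2c.png

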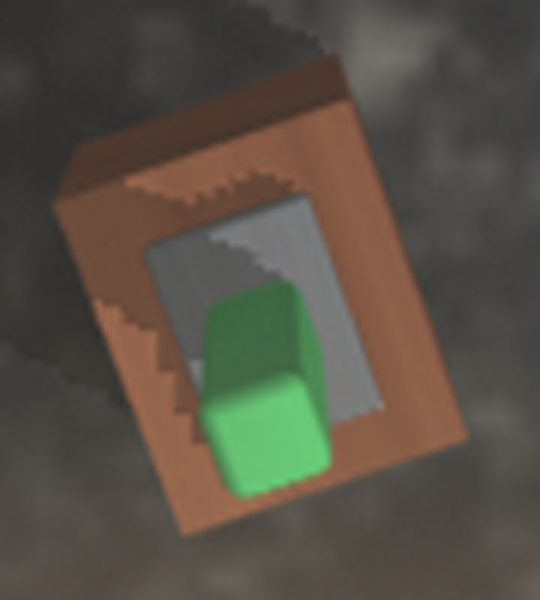

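Run:
```python
from h import *
p,c=shot("wrist")
px=lambda a:np.array([[270+x/6,180+y/6] for x,y in a])
def fit(O,uv,x0):
    O=np.array(O)/1000
    T=lambda q:O@np.array([[np.cos(q[2]),-np.sin(q[2]),0],[np.sin(q[2]),np.cos(q[2]),0],[0,0,1]]).T+[q[0],q[1],0]
    r=least_squares(lambda q:(proj(c,T(q))-uv).ravel(),x0);print(r.x.round(4),np.degrees(r.x[2]).round(2),r.fun.round(1))
S=px([(55,208),(352,98),(467,437),(185,535)])
fit([[30,25,50],[30,-25,50],[-30,-25,50],[-30,25,50]],S,[.5,-.43,.3])
F=px([(148,245),(307,195),(383,408)])
fit([[19,14,55],[19,-14,55],[-19,-14,55]],F,[.5,-.43,.3])
H=px([(203,415),(303,372),(330,468),(238,497)])
fit([[8,8,113],[8,-8,113],[-8,-8,113],[-8,8,113]],H,[.5,-.43,.3])
s=manip.get_state();print(s["position"],head(s)[0])
```

```text
[ 0.4974 -0.4329  0.3726] 21.35 [ 0.1 -0.5 -0.5  0.3  0.3  0.2  0.1  0.1]
[ 0.4978 -0.4328  0.3472] 19.89 [-0.7  0.3  0.6 -0.5  0.1  0.3]
[ 0.4977 -0.4329  0.3724] 21.33 [-1.5 -1.6  0.1 -0.8  2.1  0.6 -0.7  2. ]
[ 0.52719046 -0.42870501  0.28494897] -88.6031282689396
```

Run:
```python
from h import *
s=manip.get_state();print(s["position"],head(s)[0])
p,c=shot("wrist");print(manip.get_state()["position"])
old=cv2.imread("pics/w2.png")[:,:,::-1]
cv2.imwrite("pics/w3c.png",cv2.resize(p["frame"][180:280,270:360,::-1],None,fx=6,fy=6,interpolation=cv2.INTER_CUBIC))
g=lambda a:cv2.cvtColor(np.ascontiguousarray(a[0:270]),cv2.COLOR_RGB2GRAY).astype(np.float32)
print(cv2.phaseCorrelate(g(old),g(p["frame"])))
```

```text
[ 0.52719046 -0.42870501  0.28494897] -88.6031282689396
[ 0.5273178  -0.42856256  0.28512414]
((2.8712005869572863, 0.4173397712450253), 0.9807135712658918)
```

View pics/w3c.png

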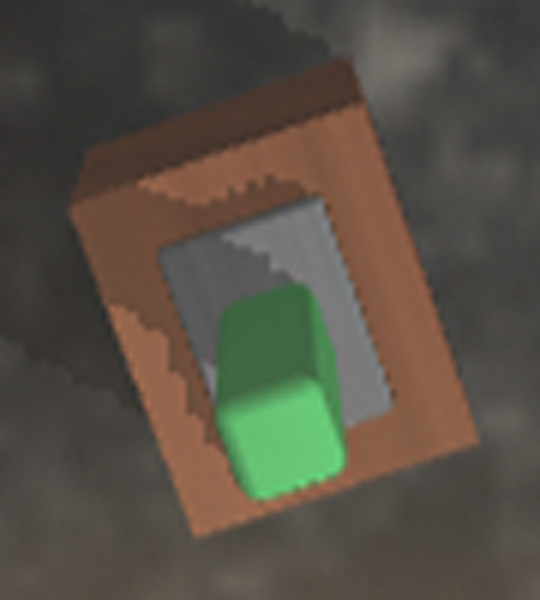

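Run:
```python
from h import *
p,c=shot("wrist")
px=lambda a:np.array([[270+x/6,180+y/6] for x,y in a])
def fit(O,uv,x0):
    O=np.array(O)/1000
    T=lambda q:O@np.array([[np.cos(q[2]),-np.sin(q[2]),0],[np.sin(q[2]),np.cos(q[2]),0],[0,0,1]]).T+[q[0],q[1],0]
    r=least_squares(lambda q:(proj(c,T(q))-uv).ravel(),x0);print(r.x.round(4),np.degrees(r.x[2]).round(2),r.fun.round(1))
fit([[30,25,50],[30,-25,50],[-30,-25,50],[-30,25,50]],px([(70,212),(363,103),(478,440),(197,537)]),[.5,-.43,.3])
fit([[19,14,55],[19,-14,55],[-19,-14,55]],px([(160,250),(322,200),(395,410)]),[.5,-.43,.3])
fit([[8,8,113],[8,-8,113],[-8,-8,113],[-8,8,113]],px([(217,415),(315,373),(347,472),(255,502)]),[.5,-.43,.3])
# wrist rotation check & plan
s=manip.get_state();print(s["position"],head(s))
plan([(.498,-.435,.20,-68.7)])
```

```text
[ 0.4972 -0.4344  0.3732] 21.38 [-0.3 -0.6 -0.2  0.1  0.4  0.2  0.1  0.3]
[ 0.4975 -0.4344  0.3492] 20.01 [-0.5  0.1  0.3 -0.6  0.2  0.5]
[ 0.4976 -0.4345  0.3885] 22.26 [-1.4 -1.   0.4 -0.6  1.8  0.1 -0.8  1.6]
[ 0.5273987  -0.42858937  0.28528504] (np.float64(-88.57473182021728), array([[ 0.024873  , -0.99950467,  0.01928091],
       [-0.99968822, -0.02482608,  0.00266911],
       [-0.00218912, -0.01934129, -0.99981054]]))
3
[[1,2,10,28,np.float64(-6.6)],[1,1,10,28,np.float64(-6.6)],[1,0,10,28,np.float64(-6.6)]]
```

```bash
python3 -m inch '[[1,2,10,20,-6.6],[1,1,10,20,-6.6],[1,0,10,20,-6.6],[1,0,0,10,0],[1,0,0,0,0],[1,0,0,0,0]]'
python3 - <<'E'
from h import *
s=manip.get_state();print(s["position"],head(s));plan([(.4974,-.4344,.13,-68.6)])
E
```

```text
clock: 5.72
position: [0.5029, -0.4292, 0.2174]
ee_rot: [-0.007, 0.831, -0.556, 0.011]
contact_force: [0.5, -0.2, 0.9]
width: 0.0854
[ 0.50294973 -0.42922807  0.21741136] (np.float64(-67.63228930402677), array([[ 0.38052327, -0.92439355,  0.02643105],
       [-0.92469742, -0.3806988 , -0.0017643 ],
       [ 0.01169318, -0.02376936, -0.99964908]]))
3
[[1,1,2,29,np.float64(0.3)],[1,1,2,29,np.float64(0.3)],[1,1,2,29,np.float64(0.3)]]
```

```bash
cat >> h.py <<'E'
def plan(wps,g=1,step=40,st=None):
    st=st or manip.get_state(); P=np.array(st["position"]); h,M=head(st); rows=[]
    print("pos",P.round(4),"head",round(h,2),"tilt z",M[:2,2].round(4),"F",np.array(st["contact_force"]).round(2),"w",round(st["width"],4),"t",round(st["clock"],2))
    for x,y,z,H in wps:
        d=(np.array([x,y,z])-P)*1000; dh=(H-h)
        n=max(1,int(np.ceil(max(np.linalg.norm(d)/step,abs(dh)/7))))
        for i in range(n):
            a=-dh/n
            s=M.T@(d/n); rows.append([g]+[float(round(v,1)) for v in s]+[float(round(a,1))])
            M=M@R.from_euler('z',a,degrees=True).as_matrix()
        P=np.array([x,y,z]);h=H
    for i in range(0,len(rows),20): print(str(rows[i:i+20]).replace(' ',''))
E
python3 -c "
from h import *
plan([(.4974,-.4344,.13,-68.6)])"
```

```text
pos [ 0.5029 -0.4292  0.2174] head -67.63 tilt z [ 0.0264 -0.0018] F [ 0.49 -0.18  0.93] w 0.0854 t 5.72
[[1,0.5,3.1,29.1,0.3],[1,0.6,3.1,29.1,0.3],[1,0.6,3.1,29.1,0.3]]
```

```bash
python3 -m inch '[[1,0.5,3,29,0.3],[1,0.5,3,29,0.3],[1,0.5,3,29,0.3],[1,0,0,0,0],[1,0,0,0,0]]'
python3 -c "
from h import *
plan([(.4974,-.4344,.064,-68.6)],step=20)"
```

```text
clock: 6.13
position: [0.5058, -0.4362, 0.1374]
ee_rot: [-0.006, 0.825, -0.565, 0.021]
contact_force: [1.3, 0.7, 0.8]
width: 0.0855
pos [ 0.5058 -0.4362  0.1374] head -68.91 tilt z [ 0.0406 -0.0138] F [1.33 0.67 0.84] w 0.0855 t 6.13
[[1,-1.7,2.4,18.2,-0.1],[1,-1.7,2.4,18.2,-0.1],[1,-1.7,2.4,18.2,-0.1],[1,-1.7,2.4,18.2,-0.1]]
```

```bash
for i in 1 2; do python3 -m inch '[[1,0,0,-10,0],[1,0,0,-10,0],[1,0,0,-10,0]]'>/dev/null
python3 -c "
from h import *
plan([(.4974,-.4344,.064,-68.6)],step=200)"; done;  python3 -m inch '[[1,0,0,0,0],[1,0,0,0,0],[1,0,0,0,0]]'>/dev/null
python3 -c "
from h import *
plan([(.4974,-.4344,.064,-68.6)],step=200)"
```

```text
pos [ 0.5064 -0.4358  0.1725] head -68.94 tilt z [ 0.0425 -0.0149] F [ 0.6  -0.23 -0.22] w 0.0856 t 6.38
[[1,-7.7,11.6,108.0,-0.3]]
pos [ 0.5071 -0.437   0.2122] head -68.95 tilt z [ 0.05   -0.0228] F [-0.08 -0.23 -0.76] w 0.0856 t 6.63
[[1,-11.7,13.8,147.4,-0.3]]
pos [ 0.5084 -0.4386  0.2189] head -68.98 tilt z [ 0.0569 -0.0304] F [-0.84  0.41  0.7 ] w 0.0852 t 6.88
[[1,-15.4,15.3,153.8,-0.4]]
```

```bash
for i in 1 2 3 4 5; do python3 -m inch '[[1,0,0,0,0]]'>/dev/null
python3 -c "
from h import *
s=manip.get_state();print(s['position'].round(4),head(s)[1][:2,2].round(4),s['qpos'].round(4),s['qd'].round(3))"; done
```

```text
[ 0.5082 -0.4384  0.2187] [ 0.0566 -0.0299] [-0.8271  0.3938  1.3596  0.022   1.3278  0.3712] [-0.003  0.     0.004  0.    -0.     0.001]
[ 0.508  -0.4382  0.2181] [ 0.0558 -0.0291] [-0.8271  0.3942  1.3604  0.022   1.3278  0.3712] [-0.001  0.006  0.012 -0.001  0.     0.001]
[ 0.5077 -0.438   0.2172] [ 0.0547 -0.028 ] [-0.8272  0.3949  1.3613  0.022   1.3277  0.3712] [-0.001  0.005  0.011  0.002 -0.002  0.001]
[ 0.5074 -0.4377  0.2165] [ 0.0538 -0.0269] [-0.8272  0.3956  1.3621  0.022   1.3277  0.3712] [-0.     0.009  0.01  -0.    -0.001 -0.001]
[ 0.5073 -0.4375  0.2158] [ 0.0529 -0.0261] [-0.8272  0.3962  1.3627  0.022   1.3277  0.3712] [-0.     0.007  0.007 -0.003 -0.    -0.001]
```

```bash
cat >> h.py <<'E'
def q():
    s=manip.get_state();v=s['qpos'];print("pos",s['position'].round(4),"tz",head(s)[1][:2,2].round(4),"rad",round(v[1]+v[2]+v[4]-np.pi,4),"q4",round(v[3],4),"h",round(head(s)[0],2),"F",s['contact_force'].round(2),"M",s['moment'].round(2),"w",round(s['width'],4),"t",round(s['clock'],2))
E
python3 -m inch '[[1,0,0,-0.7,0],[1,0,0,-0.7,0],[1,0,0,-0.7,0],[1,0,0,-0.7,0],[1,0,0,-0.7,0],[1,0,0,-0.7,0],[1,0,0,-0.7,0],[1,0,0,-0.7,0],[1,0,0,-0.7,0],[1,0,0,-0.7,0]]'>/dev/null; python3 -c "
from h import *
q()"
python3 -m inch '[[1,0,0,-1.4,0],[1,0,0,-1.4,0],[1,0,0,-1.4,0],[1,0,0,-1.4,0],[1,0,0,-1.4,0],[1,0,0,-1.4,0],[1,0,0,-1.4,0],[1,0,0,-1.4,0],[1,0,0,-1.4,0],[1,0,0,-1.4,0]]'>/dev/null; python3 -c "
from h import *
q()"
```

```text
pos [ 0.5066 -0.4371  0.2222] tz [ 0.0515 -0.0244] rad -0.0528 q4 0.0219 h -68.99 F [ 0.71 -1.01  0.02] M [0.   0.03 0.  ] w 0.0854 t 8.13
pos [ 0.5058 -0.4368  0.2378] tz [ 0.0517 -0.0247] rad -0.0531 q4 0.0218 h -68.99 F [0.22 0.26 1.48] M [ 0.04  0.   -0.02] w 0.0852 t 8.97
```

```bash
Q='from h import *
q()'
python3 -m inch '[[1,-0.5,0.5,4,0],[1,-0.5,0.5,4,0],[1,-0.5,0.5,4,0],[1,-0.5,0.5,4,0],[1,-0.5,0.5,4,0],[1,-0.5,0.5,4,0]]'>/dev/null; python3 -c "$Q"
python3 -m inch '[[1,-0.5,0.5,4,0],[1,-0.5,0.5,4,0],[1,-0.5,0.5,4,0],[1,-0.5,0.5,4,0],[1,-0.5,0.5,4,0],[1,-0.5,0.5,4,0]]'>/dev/null; python3 -c "$Q"
python3 -m inch '[[1,0,0,0,0],[1,0,0,0,0],[1,0,0,0,0]]'>/dev/null; python3 -c "$Q"
python3 -m inch '[[1,0,0,0,0],[1,0,0,0,0],[1,0,0,0,0]]'>/dev/null; python3 -c "$Q"
```

```text
pos [ 0.5031 -0.4357  0.212 ] tz [ 0.0525 -0.0255] rad -0.0542 q4 0.0222 h -68.99 F [-0.46  0.07 -0.68] M [-0.06  0.01  0.05] w 0.0855 t 9.47
pos [ 0.4999 -0.4341  0.1842] tz [ 0.0512 -0.0242] rad -0.0523 q4 0.0227 h -68.99 F [-0.38  0.2  -0.43] M [-0.    0.03  0.01] w 0.0856 t 9.97
pos [ 0.4993 -0.4336  0.1828] tz [ 0.0497 -0.0226] rad -0.0502 q4 0.0227 h -68.99 F [-0.55 -0.58 -0.42] M [ 0.02  0.02 -0.07] w 0.0855 t 10.22
pos [ 0.4997 -0.434   0.1835] tz [ 0.0508 -0.0238] rad -0.0518 q4 0.0227 h -68.99 F [ 0.   -0.62  0.14] M [-0.04  0.04 -0.02] w 0.0855 t 10.47
```

```bash
Q='from h import *
q()'
python3 -m inch '[[1,0,0,-25,0]]'>/dev/null; python3 -c "$Q"
python3 -m inch '[[1,0,0,-18,0]]'>/dev/null; python3 -c "$Q"
python3 -m inch '[[1,0,0,-12,0],[1,0,0,-8,0],[1,0,0,-5,0]]'>/dev/null; python3 -c "$Q"
python3 -m inch '[[1,0,0,-3,0],[1,0,0,-2,0],[1,0,0,-1,0]]'>/dev/null; python3 -c "$Q"
python3 -m inch '[[1,0,0,0,0],[1,0,0,0,0]]'>/dev/null; python3 -c "$Q"
```

```text
pos [ 0.4965 -0.4312  0.2037] tz [ 0.044  -0.0162] rad -0.0415 q4 0.0224 h -68.98 F [ 0.16  0.21 -0.17] M [ 0.05  0.05 -0.02] w 0.0851 t 10.55
pos [ 0.496  -0.4312  0.223 ] tz [ 0.0447 -0.0169] rad -0.0425 q4 0.0222 h -68.97 F [ 0.05 -0.45  0.25] M [-0.02  0.04  0.02] w 0.0853 t 10.63
pos [ 0.4955 -0.4316  0.2524] tz [ 0.048  -0.0207] rad -0.0476 q4 0.022 h -68.98 F [-0.41 -0.31 -0.02] M [-0.04 -0.04 -0.01] w 0.0857 t 10.88
pos [ 0.4954 -0.4316  0.2596] tz [ 0.049  -0.0217] rad -0.049 q4 0.022 h -68.98 F [-0.07 -0.06  0.86] M [ 0.01  0.03 -0.01] w 0.0855 t 11.13
pos [ 0.4951 -0.4313  0.2587] tz [ 0.0479 -0.0205] rad -0.0473 q4 0.022 h -68.97 F [ 0.61 -0.88  0.24] M [0.02 0.03 0.02] w 0.0855 t 11.3
```

```bash
cat > c.py <<'E'
from h import *
import sys
for i in range(int(sys.argv[1])): eyes.get_image("wrist")
q()
E
python3 -m inch '[[1,0,0,30,0]]'>/dev/null; python3 c.py 5
python3 -m inch '[[1,0,0,30,0]]'>/dev/null; python3 c.py 5
python3 -m inch '[[1,0,0,-35,0],[1,0,0,0,0]]'>/dev/null; python3 c.py 5
```

```text
pos [ 0.4966 -0.4319  0.2288] tz [ 0.0475 -0.0201] rad -0.0468 q4 0.0222 h -68.97 F [-0.4  -0.42  0.19] M [0.07 0.02 0.05] w 0.0852 t 11.63
pos [ 0.4984 -0.433   0.2002] tz [ 0.0485 -0.0211] rad -0.0482 q4 0.0225 h -68.98 F [-0.17 -0.33  0.45] M [ 0.03  0.01 -0.01] w 0.0855 t 11.97
pos [ 0.4942 -0.4296  0.2299] tz [ 0.0399 -0.0117] rad -0.0355 q4 0.0221 h -68.97 F [-0.16 -0.5   0.45] M [ 0.01  0.01 -0.09] w 0.0859 t 12.38
```

```bash
python3 -m inch '[[1,0,0,41,0]]'>/dev/null; python3 c.py 4
python3 -m inch '[[1,0,0,-41,0],[1,0,0,0,0]]'>/dev/null; python3 c.py 4
python3 -m inch '[[1,0,0,41,0]]'>/dev/null; python3 c.py 4
python3 -m inch '[[1,0,0,-41,0],[1,0,0,0,0]]'>/dev/null; python3 c.py 4
```

```text
pos [ 0.4953 -0.4294  0.1879] tz [ 0.0376 -0.0092] rad -0.0321 q4 0.0225 h -68.96 F [-0.24  0.24  0.45] M [ 0.01  0.01 -0.04] w 0.0852 t 12.67
pos [ 0.491  -0.4261  0.2227] tz [0.0276 0.0017] rad -0.0173 q4 0.022 h -68.96 F [ 0.61  0.49 -0.81] M [-0.01  0.01 -0.02] w 0.0853 t 13.03
pos [ 0.4916 -0.4254  0.1809] tz [0.0256 0.004 ] rad -0.0142 q4 0.0225 h -68.95 F [ 0.79 -0.88  1.6 ] M [ 0.04 -0.02  0.01] w 0.0855 t 13.32
pos [ 0.4878 -0.4225  0.2158] tz [0.0156 0.015 ] rad 0.0007 q4 0.022 h -68.96 F [-0.11 -0.05  0.13] M [-0.01 -0.03 -0.02] w 0.0852 t 13.68
```

```bash
python3 -c "
from h import *
plan([(.4974,-.4344,.15,-68.6)],step=200)"
python3 -m inch '[[1,13,-2,20,0]]'>/dev/null; python3 c.py 4
python3 -m inch '[[1,0,0,30,0]]'>/dev/null; python3 c.py 4
python3 -c "
from h import *
plan([(.4974,-.4344,.13,-68.6)],step=200)"
```

```text
pos [ 0.4878 -0.4225  0.2158] head -68.96 tilt z [0.0156 0.015 ] F [-0.11 -0.05  0.13] w 0.0852 t 13.68
[[1,15.1,-3.4,65.8,-0.4]]
pos [ 0.4941 -0.4331  0.195 ] tz [0.0138 0.017 ] rad 0.0034 q4 0.0222 h -68.96 F [ 0.29  0.43 -0.63] M [-0.07 -0.    0.02] w 0.0854 t 13.97
pos [ 0.4941 -0.432   0.1651] tz [0.0126 0.0184] rad 0.0053 q4 0.0226 h -68.95 F [0.19 0.95 0.89] M [-0.05  0.05  0.01] w 0.0853 t 14.25
pos [ 0.4941 -0.432   0.1651] head -68.95 tilt z [0.0126 0.0184] F [0.19 0.95 0.89] w 0.0853 t 14.25
[[1,3.9,-1.6,35.1,-0.4]]
```

```bash
python3 -m inch '[[1,4,-1.5,30,0.4]]'>/dev/null; python3 c.py 4
python3 - <<'E'
from h import *
p,c=shot("wrist");a=p["frame"][:,:,::-1].copy()
th=np.radians(21.3);Rz=np.array([[np.cos(th),-np.sin(th),0],[np.sin(th),np.cos(th),0],[0,0,1]])
for pts in ([[8,8,113],[8,-8,113],[-8,-8,113],[-8,8,113]],[[19,14,55],[19,-14,55],[-19,-14,55],[-19,14,55]],[[30,25,50],[30,-25,50],[-30,-25,50],[-30,25,50]]):
    w=np.array(pts)/1000@Rz.T+[.4974,-.4344,0]
    cv2.polylines(a,[proj(c,w).round().astype(int)],True,(255,0,255),1)
cv2.imwrite("pics/w4.png",a)
E
```

```text
pos [ 0.4973 -0.4345  0.1359] tz [0.0124 0.0187] rad 0.0057 q4 0.023 h -69.34 F [-0.33 -0.85  0.92] M [0.04 0.   0.  ] w 0.0855 t 14.53
```

View pics/w4.png

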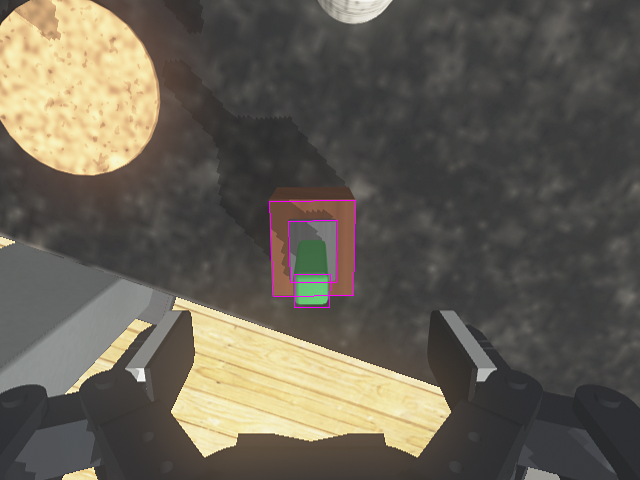

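```bash
python3 -m inch '[[1,0,0,36,-0.6]]'>/dev/null; python3 c.py 4
python3 -c "
from h import *
plan([(.4974,-.4344,.064,-68.7)],step=200)"
```

```text
pos [ 0.4981 -0.4342  0.1013] tz [0.0131 0.0179] rad 0.0045 q4 0.0237 h -68.75 F [ 0.8  -0.24  0.91] M [-0.02  0.04  0.01] w 0.0856 t 14.87
pos [ 0.4981 -0.4342  0.1013] head -68.75 tilt z [0.0131 0.0179] F [ 0.8  -0.24  0.91] w 0.0856 t 14.87
[[1,0.4,1.4,37.3,-0.1]]
```

```bash
python3 -m inch '[[1,0.4,1.4,36,0]]'>/dev/null; python3 c.py 4
python3 -m inch '[[-0.5,0,0,0,0],[-0.6,0,0,0,0],[-0.8,0,0,0,0],[-1,0,0,0,0],[-1,0,0,0,0],[-1,0,0,0,0],[-1,0,0,0,0],[-1,0,0,0,0]]' 60; python3 c.py 3
```

```text
pos [ 0.4974 -0.4345  0.0663] tz [0.0129 0.0182] rad 0.0049 q4 0.0246 h -68.77 F [-1.14  0.18  0.56] M [-0.03 -0.04  0.02] w 0.0857 t 15.15
clock: 15.82
position: [0.5001, -0.4366, 0.0751]
ee_rot: [-0.01, 0.825, -0.565, 0.005]
contact_force: [0.6, -0.8, -1.2]
width: 0.0153
pos [ 0.5001 -0.4367  0.075 ] tz [0.0202 0.0114] rad -0.005 q4 0.0254 h -68.77 F [ 0.29 -0.34 -1.69] M [-0.02 -0.02  0.03] w 0.0154 t 15.97
```

```bash
python3 -m inch '[[-1,0,0,-10,0]]' 110 >/dev/null; python3 c.py 3
python3 -m inch '[[-1,0,0,-30,0]]' >/dev/null; python3 c.py 4
python3 -m inch '[[-1,0,0,-38,0]]' >/dev/null; python3 c.py 4
```

```text
pos [ 0.5002 -0.4371  0.0859] tz [0.021  0.0106] rad -0.0061 q4 0.0253 h -68.77 F [-0.57  0.24  0.03] M [0.08 0.01 0.02] w 0.0148 t 16.2
pos [ 0.5002 -0.4382  0.117 ] tz [0.023  0.0083] rad -0.0092 q4 0.0245 h -68.78 F [ 0.13 -0.44 -1.13] M [ 0.03 -0.01 -0.05] w 0.015 t 16.48
pos [ 0.4996 -0.4388  0.1554] tz [0.0242 0.007 ] rad -0.0109 q4 0.0238 h -68.78 F [-0.85 -0.25 -1.03] M [ 0.01  0.03 -0.02] w 0.0147 t 16.77
```

```bash
python3 -c "
from h import *
plan([(.537,-.12,.158,-86.4)],g=-1,step=28)"
```

```text
pos [ 0.4996 -0.4388  0.1554] head -68.78 tilt z [0.0242 0.007 ] F [-0.85 -0.25 -1.03] w 0.0147 t 16.77
[[-1,-23.6,-12.5,0.0,1.5],[-1,-24.0,-11.9,0.0,1.5],[-1,-24.2,-11.3,0.0,1.5],[-1,-24.5,-10.7,0.0,1.5],[-1,-24.8,-10.0,0.0,1.5],[-1,-25.0,-9.4,0.0,1.5],[-1,-25.3,-8.8,0.0,1.5],[-1,-25.5,-8.1,0.0,1.5],[-1,-25.7,-7.5,0.0,1.5],[-1,-25.9,-6.8,0.0,1.5],[-1,-26.0,-6.1,0.0,1.5],[-1,-26.2,-5.5,0.0,1.5]]
```

```bash
python3 -m inch '[[-1,-12,-6,0,1.5],[-1,-24,-12,0,1.5],[-1,-24,-11.5,0,1.5],[-1,-24.5,-11,0,1.5],[-1,-25,-10,0,1.5],[-1,-25,-9.5,0,1.5],[-1,-25,-9,0,1.5],[-1,-25,-8,0,1.5],[-1,-25,-7.5,0,1.5],[-1,-25,-7,0,1.5],[-1,-20,-6,0,1.5],[-1,-10,-3,0,1.2]]' >/dev/null; python3 c.py 5
python3 - <<'E'
from h import *
p,c=shot("wrist");cv2.imwrite("pics/w5.png",p["frame"][:,:,::-1])
p,c=shot("side");cv2.imwrite("pics/s5.png",cv2.resize(p["frame"][120:320,200:440,::-1],None,fx=3,fy=3,interpolation=cv2.INTER_CUBIC))
q()
E
```

```text
pos [ 0.5285 -0.1464  0.1366] tz [-0.0056  0.0234] rad 0.0145 q4 0.0211 h -87.8 F [-0.4  -0.58 -0.27] M [0.03 0.03 0.02] w 0.0147 t 18.02
pos [ 0.5287 -0.1469  0.137 ] tz [-0.0049  0.0234] rad 0.0139 q4 0.0214 h -87.87 F [ 0.21  0.44 -1.6 ] M [-0.06 -0.02 -0.01] w 0.0147 t 18.12
```

View pics/w5.png

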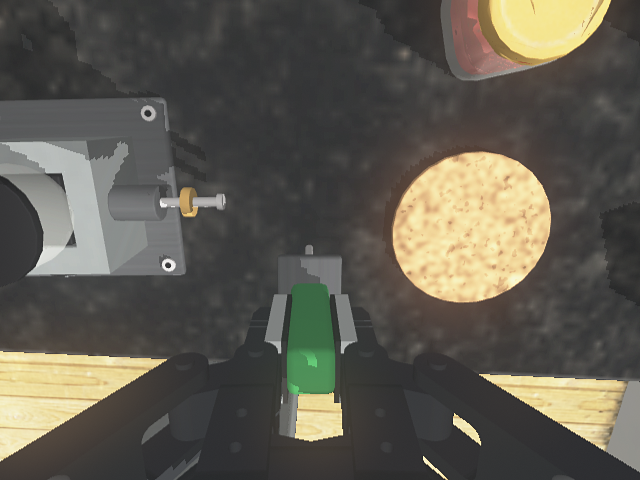

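View pics/s5.png

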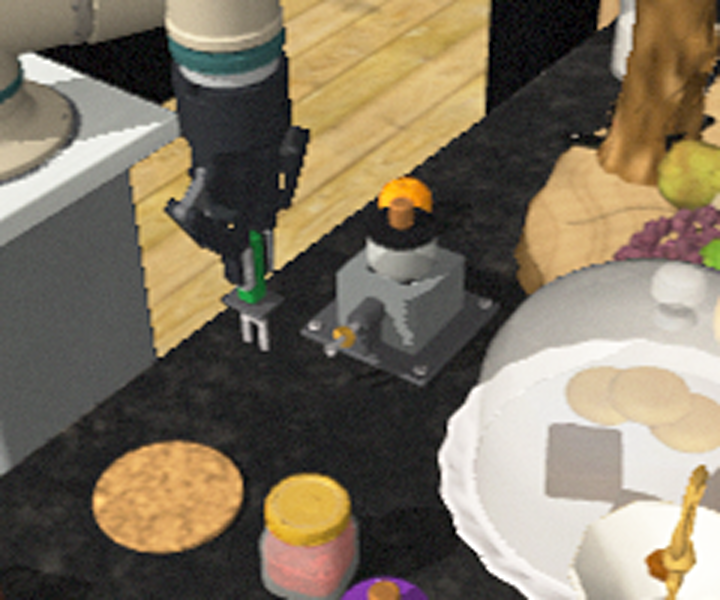

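Run:
```python
from h import *
st=manip.get_state();p=eyes.get_image("wrist");c=cam(p,st)
cv2.imwrite("pics/w6f.png",cv2.resize(p["frame"][235:300,260:360,::-1],None,fx=7,fy=7,interpolation=cv2.INTER_CUBIC))
cv2.imwrite("pics/w6g.png",cv2.resize(p["frame"][90:285,0:240,::-1],None,fx=3.3,fy=3,interpolation=cv2.INTER_CUBIC))
M=np.linalg.inv(np.array(p["mount"]));ct=(np.array(p["K"]),M[:3,:3],M[:3,3])
print(proj(ct,np.array([[-14,-19,20],[14,-19,20],[14,-19,25],[-2,-11,67],[2,-11,67],[-2,-11,43]])/1000))
q()
```

```text
[[278.49157736 252.01575363]
 [343.66558959 251.9938431 ]
 [342.75275681 248.39201659]
 [307.16817411 238.55364937]
 [314.47450228 238.55159066]
 [306.85547559 252.55811102]]
pos [ 0.5288 -0.1469  0.1371] tz [-0.0047  0.0235] rad 0.0138 q4 0.0216 h -87.89 F [-0.33 -0.24 -0.06] M [-0.04  0.03 -0.02] w 0.0145 t 18.17
```

View pics/w6f.png

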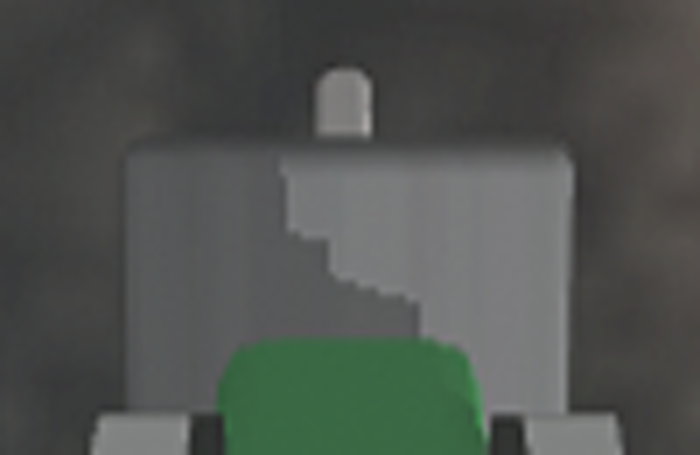

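View pics/w6g.png

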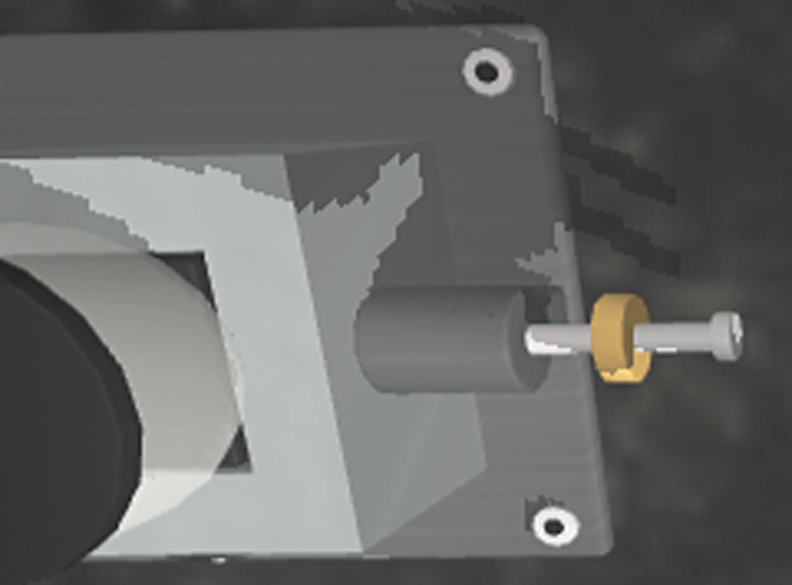

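Run:
```python
from h import *
st=manip.get_state();p=eyes.get_image("wrist");c=cam(p,st)
px=lambda a:np.array([[x/3.3,90+y/3.0] for x,y in a])
uv=px([(547,26),(612,553),(283,155),(362,553),(205,252),(250,472)])
O=np.array([[62,-62,8],[-62,-62,8],[38,-38,62],[-38,-38,62],[21,-21,62],[-21,-21,62]])/1000
def T(q,O=O): a=q[2];return O@np.array([[np.cos(a),-np.sin(a),0],[np.sin(a),np.cos(a),0],[0,0,1]]).T+[q[0],q[1],0]
r=least_squares(lambda q:(proj(c,T(q))-uv).ravel(),[.547,.012,0]);q_=r.x
print(q_,np.degrees(q_[2]),r.fun.round(1))
for qq in (q_,[.53765,.01807,.0631]):
  P=proj(c,T(qq,np.array([[0,-66,42],[0,-104,42],[0,-79.2,51],[0,-85.2,51],[0,-79.2,33],[0,-75,45]])/1000)); print((P*[3.3,3]-[0,270]).round(0).tolist())
# fork pt in world
f=np.array([-.0008,.0023,.052]); M=head(st)[1]; print("fork slot pt",(M@f+st["position"]).round(4), "pos",st["position"].round(4))
for y in(-72.6,):
  print("target",T(q_,np.array([[0,y,42]])/1000), T([.53765,.01807,.0631],np.array([[0,y,42]])/1000))
```

```text
[0.546028   0.01282974 0.05140988] 2.945569373592023 [-2.1 -0.7 -1.2  2.3  1.5 -0.   0.5 -0.5  0.1 -0.1  0.7 -0.7]
[[534.0, 340.0], [739.0, 338.0], [589.0, 349.0], [622.0, 348.0], [620.0, 330.0], [577.0, 342.0]]
[[509.0, 375.0], [711.0, 371.0], [562.0, 384.0], [595.0, 384.0], [595.0, 364.0], [551.0, 378.0]]
fork slot pt [ 0.5262 -0.145   0.0851] pos [ 0.5288 -0.1469  0.1371]
target [[ 0.54975871 -0.05967434  0.042     ]] [[ 0.54222802 -0.05438552  0.042     ]]
```

```bash
python3 -c "
from h import *
s=manip.get_state();P=s['position']+[.0236,.0853,.004]
plan([(*P,-87.05)],g=-1,step=38)"
```

```text
pos [ 0.5288 -0.1468  0.1372] head -87.89 tilt z [-0.0046  0.0235] F [ 0.53 -0.94 -1.44] w 0.0148 t 18.22
[[-1,-28.1,-8.9,-0.7,-0.3],[-1,-28.1,-9.0,-0.7,-0.3],[-1,-28.1,-9.2,-0.7,-0.3]]
```

```bash
python3 -m inch '[[-1,-28,-9,-1,-0.3]]' >/dev/null; python3 c.py 4
python3 -m inch '[[-1,-28,-9,-1,-0.3]]' >/dev/null; python3 c.py 4
python3 - <<'E'
from h import *
q()
p,c=shot("wrist");cv2.imwrite("pics/w7.png",p["frame"][:,:,::-1])
E
```

```text
pos [ 0.5368 -0.1188  0.1389] tz [-0.0044  0.023 ] rad 0.0122 q4 0.0219 h -87.56 F [ 0.25  0.29 -0.8 ] M [ 0.01  0.01 -0.  ] w 0.0144 t 18.5
pos [ 0.5446 -0.091   0.1405] tz [-0.0045  0.0222] rad 0.011 q4 0.0217 h -87.22 F [ 0.39 -0.36 -1.96] M [-0.06 -0.08 -0.01] w 0.0145 t 18.78
pos [ 0.5446 -0.091   0.1405] tz [-0.0045  0.0222] rad 0.011 q4 0.0217 h -87.22 F [ 0.39 -0.36 -1.96] M [-0.06 -0.08 -0.01] w 0.0145 t 18.78
```

View pics/w7.png

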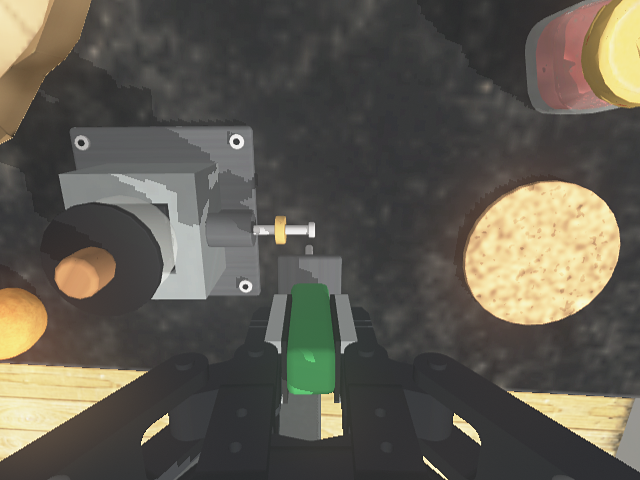

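Run:
```python
import cv2
a=cv2.imread("pics/w7.png")[115:310,50:325]
cv2.imwrite("pics/w7c.png",cv2.resize(a,None,fx=2.9,fy=3,interpolation=cv2.INTER_CUBIC))
```

```text
(no output)
```

View pics/w7c.png

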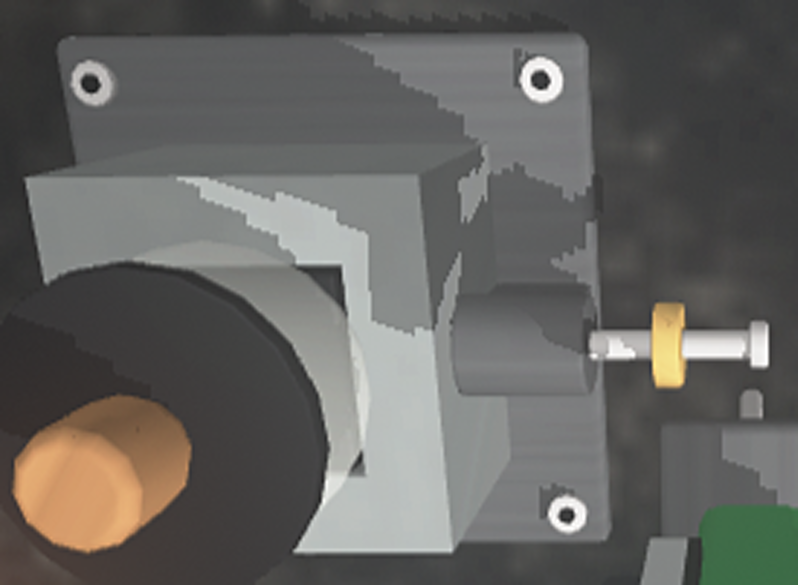

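Run:
```python
from h import *
st=manip.get_state();p=eyes.get_image("wrist");c=cam(p,st)
px=lambda a:np.array([[50+x/2.9,115+y/3.0] for x,y in a])
uv=px([(58,37),(587,35),(610,542),(25,178),(418,176),(453,552),(342,266),(365,475)])
O=np.array([[62,62,8],[62,-62,8],[-62,-62,8],[38,38,62],[38,-38,62],[-38,-38,62],[21,-21,62],[-21,-21,62]])/1000
def T(q,O=O): a=q[2];return O@np.array([[np.cos(a),-np.sin(a),0],[np.sin(a),np.cos(a),0],[0,0,1]]).T+[q[0],q[1],0]
r=least_squares(lambda q:(proj(c,T(q))-uv).ravel(),[.547,.012,0]);q_=r.x
print(q_,np.degrees(q_[2]),r.fun.round(1))
P=proj(c,T(q_,np.array([[0,-66,42],[0,-104,42],[0,-79.2,51],[0,-85.2,51],[0,-80,42]])/1000)); print(((P-[50,115])*[2.9,3]).round(0).tolist())
f=np.array([-.0008,.0023,.052]); M=head(st)[1]; F=M@f+st["position"]; print("fork slot pt",F.round(4))
t=T(q_,np.array([[0,-72.8,42]])/1000)[0]; print("target",t,"delta",t-F)
P=st["position"]+[*(t-F)[:2],0]
plan([(*P,-90+np.degrees(q_[2])-.07)],g=-1,step=200)
```

```text
[0.54566445 0.01233377 0.05419707] 3.1052631580138748 [-2.6 -0.1 -0.4 -0.5 -0.3  1.5  1.1 -0.3  1.1 -0.   0.3  0.   0.2  0.2
  0.  -0.4]
[[593.0, 345.0], [769.0, 345.0], [649.0, 357.0], [678.0, 357.0], [658.0, 345.0]]
fork slot pt [ 0.5419 -0.0895  0.0885]
target [ 0.54960807 -0.06035934  0.042     ] delta [ 0.00772348  0.02910699 -0.04652386]
pos [ 0.5444 -0.0914  0.1404] head -87.28 tilt z [-0.0046  0.0223] F [ 0.4   0.07 -0.88] w 0.0146 t 18.88
[[-1,-28.8,-9.2,0.6,-0.3]]
```

```bash
python3 -m inch '[[-1,-29,-9,0,-0.3]]' >/dev/null; python3 c.py 5
python3 - <<'E'
from h import *
st=manip.get_state();f=np.array([-.0008,.0023,.052]); M=head(st)[1]; F=M@f+st["position"];print("delta",np.array([.5496,-.0606,.042])-F)
p,c=shot("wrist");cv2.imwrite("pics/w8.png",cv2.resize(p["frame"][160:340,190:390,::-1],None,fx=4,fy=3.3))
p,c=shot("side");cv2.imwrite("pics/s8.png",cv2.resize(p["frame"][160:280,260:400,::-1],None,fx=5,fy=5,interpolation=cv2.INTER_CUBIC))
E
```

```text
pos [ 0.5518 -0.0629  0.141 ] tz [-0.005   0.0215] rad 0.0103 q4 0.0214 h -86.99 F [ 0.44 -0.28 -1.59] M [-0.04 -0.01  0.  ] w 0.0149 t 19.22
delta [ 0.00040393  0.00045969 -0.04703017]
```

View pics/w8.png

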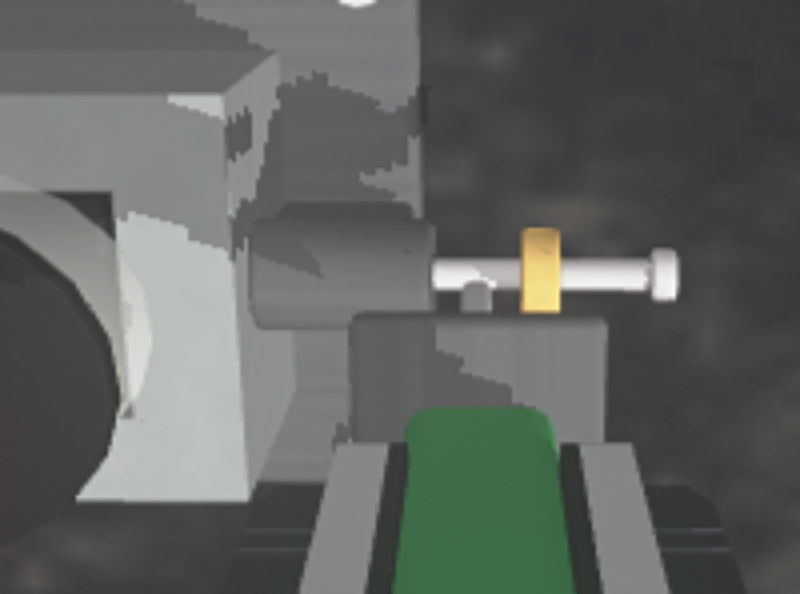

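View pics/s8.png

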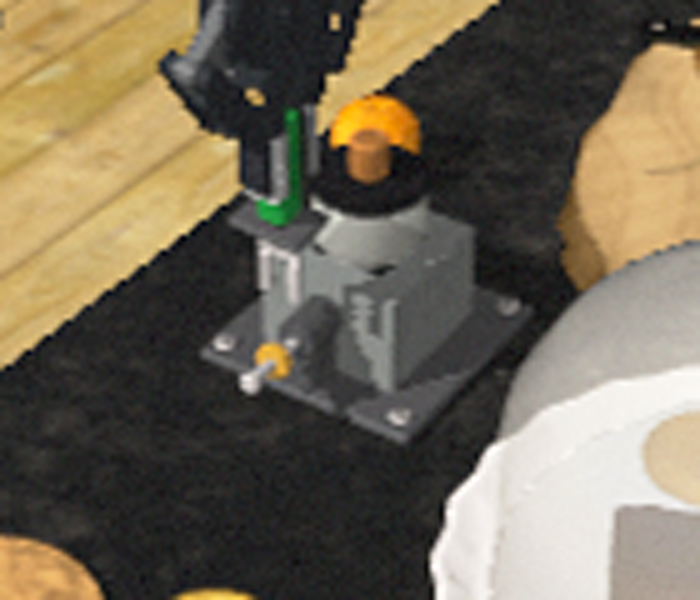

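```bash
python3 -m inch '[[-1,0,-1,20,0]]' >/dev/null; python3 c.py 4
python3 - <<'E'
from h import *
st=manip.get_state();f=np.array([-.0008,.0025,.052]); M=head(st)[1]; F=M@f+st["position"];d=np.array([.5496,-.0606,.042])-F;print("delta",d,"tool",M.T@d*1000)
E
```

```text
pos [ 0.5521 -0.0629  0.1207] tz [-0.0065  0.022 ] rad 0.0119 q4 0.022 h -87.07 F [ 0.06  0.12 -0.48] M [-0.    0.02 -0.01] w 0.0145 t 19.6
delta [ 0.0003861   0.0004716  -0.02675849] tool [ 0.14672892 -0.55377653 26.7592971 ]
```

```bash
for i in 1 2 3 4; do python3 -m inch '[[-1,0,-0.1,6.5,0]]' >/dev/null; python3 c.py 2; done
python3 - <<'E'
from h import *
st=manip.get_state();f=np.array([-.0008,.0025,.052]); M=head(st)[1]; F=M@f+st["position"];d=np.array([.5496,-.0606,.042])-F;print("delta",d,"tool",M.T@d*1000)
p,c=shot("wrist");cv2.imwrite("pics/w9.png",cv2.resize(p["frame"][160:340,190:390,::-1],None,fx=4,fy=3.3))
p,c=shot("side");cv2.imwrite("pics/s9.png",cv2.resize(p["frame"][160:280,260:400,::-1],None,fx=5,fy=5,interpolation=cv2.INTER_CUBIC))
E
```

```text
pos [ 0.5518 -0.0629  0.1139] tz [-0.0073  0.0221] rad 0.0127 q4 0.0221 h -87.08 F [ 0.63 -0.13 -1.27] M [-0.01 -0.02 -0.03] w 0.0145 t 19.78
pos [ 0.5514 -0.0626  0.1067] tz [-0.0084  0.0224] rad 0.0138 q4 0.0222 h -87.08 F [ 1.04 -0.52 -0.88] M [-0.02 -0.15 -0.04] w 0.0148 t 19.97
pos [ 0.5512 -0.0624  0.0992] tz [-0.0093  0.0226] rad 0.0147 q4 0.0224 h -87.08 F [ 0.6  -0.24 -1.34] M [ 0.   -0.1  -0.02] w 0.0145 t 20.15
pos [ 0.5509 -0.0621  0.0917] tz [-0.0102  0.0229] rad 0.0157 q4 0.0227 h -87.08 F [ 0.6   0.54 -1.37] M [ 0.01 -0.18 -0.01] w 0.0143 t 20.33
delta [ 0.00173457 -0.00036907  0.00220545] tool [ 0.40509855 -1.69339129 -2.23097705]
```

View pics/w9.png

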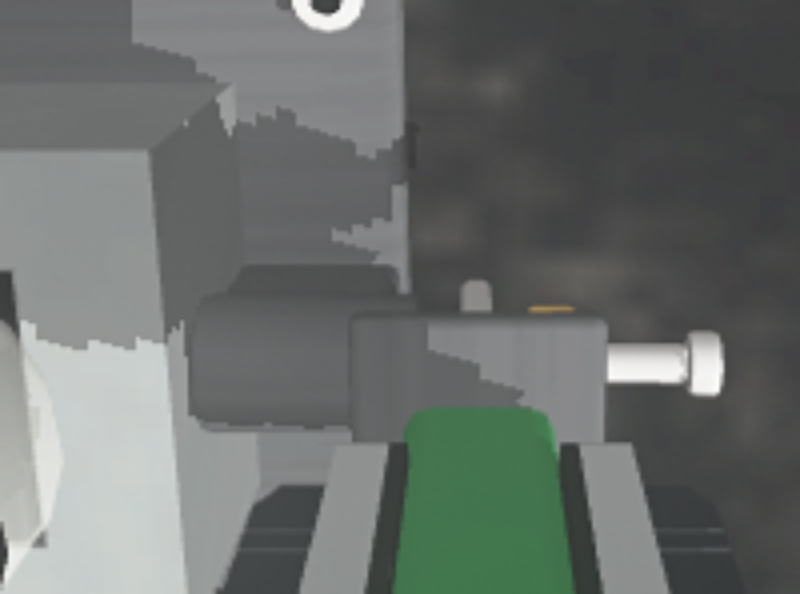

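View pics/s9.png

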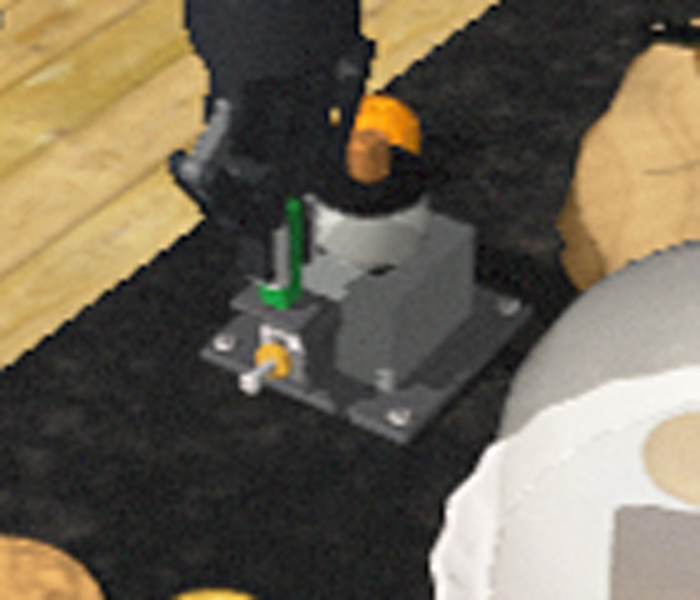

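```bash
python3 -m inch '[[-1,0.5,-1.5,-1,0]]' >/dev/null; python3 c.py 2
python3 -m inch '[[-1,2,0,0,0]]' >/dev/null; python3 c.py 2
python3 -m inch '[[-1,1,0,0,0]]' >/dev/null; python3 c.py 2
python3 -m inch '[[-1,1,0,0,0]]' >/dev/null; python3 c.py 2
```

```text
pos [ 0.5529 -0.0627  0.0936] tz [-0.0096  0.0227] rad 0.0151 q4 0.0226 h -87.08 F [ 0.15  0.2  -0.89] M [ 0.01 -0.05  0.02] w 0.0149 t 20.62
pos [ 0.5531 -0.065   0.0938] tz [-0.0092  0.0224] rad 0.0147 q4 0.0223 h -87.08 F [-0.18  0.53 -1.51] M [-0.05 -0.01  0.04] w 0.0151 t 20.8
pos [ 0.5532 -0.0662  0.0938] tz [-0.0091  0.0222] rad 0.0146 q4 0.0221 h -87.09 F [ 0.    0.27 -1.14] M [-0.01 -0.   -0.01] w 0.0141 t 20.98
pos [ 0.5531 -0.0667  0.0938] tz [-0.0094  0.0235] rad 0.0152 q4 0.0234 h -87.12 F [-0.12  2.47 -0.13] M [ 0.45 -0.02 -0.03] w 0.0144 t 21.17
```

```bash
for i in 1 2 3 4; do python3 -m inch '[[-1,1,0,0,0]]' >/dev/null; python3 c.py 1;done
```

```text
pos [ 0.5531 -0.0668  0.0937] tz [-0.0095  0.0254] rad 0.0158 q4 0.0254 h -87.15 F [ 0.09  3.12 -0.44] M [ 0.74 -0.08  0.01] w 0.0149 t 21.3
pos [ 0.5531 -0.067   0.0937] tz [-0.0096  0.0272] rad 0.0165 q4 0.0274 h -87.18 F [0.26 4.31 0.84] M [ 1.02 -0.06  0.03] w 0.0144 t 21.43
pos [ 0.5531 -0.0672  0.0937] tz [-0.0097  0.029 ] rad 0.0171 q4 0.0293 h -87.2 F [-0.18  5.19  0.16] M [ 1.23 -0.08  0.03] w 0.0146 t 21.57
pos [ 0.5531 -0.0673  0.0937] tz [-0.0099  0.0309] rad 0.0178 q4 0.0314 h -87.24 F [ 0.43  5.4  -0.89] M [ 1.21 -0.03 -0.04] w 0.0145 t 21.7
```

```bash
for i in 1 2 3; do python3 -m inch '[[-1,2,0,0,0]]' >/dev/null; python3 c.py 1;done
```

```text
pos [ 0.5531 -0.0682  0.0937] tz [-0.01    0.0334] rad 0.0187 q4 0.034 h -87.28 F [0.33 6.36 0.51] M [ 1.3  -0.05 -0.01] w 0.0148 t 21.83
pos [ 0.5532 -0.0689  0.0937] tz [-0.0101  0.0364] rad 0.0197 q4 0.0372 h -87.33 F [0.27 6.8  0.23] M [ 1.42 -0.11  0.  ] w 0.0145 t 21.97
pos [ 0.5532 -0.0695  0.0937] tz [-0.0102  0.0396] rad 0.0209 q4 0.0406 h -87.38 F [0.48 6.53 0.53] M [ 1.46 -0.03 -0.02] w 0.0147 t 22.1
```

```bash
for i in 1 2; do python3 -m inch '[[-1,4,0,0,0]]' >/dev/null; python3 c.py 1;done
```

```text
pos [ 0.5533 -0.072   0.0936] tz [-0.0103  0.0431] rad 0.0223 q4 0.0443 h -87.44 F [-0.48  6.77  1.8 ] M [ 1.64 -0.06 -0.03] w 0.0147 t 22.23
pos [ 0.5535 -0.0741  0.0936] tz [-0.0105  0.0477] rad 0.024 q4 0.049 h -87.52 F [0.   7.42 1.98] M [ 1.78 -0.07 -0.04] w 0.0145 t 22.37
```

```bash
python3 -m inch '[[-1,3,0,0,0]]' >/dev/null; python3 c.py 1
python3 - <<'E'
from h import *
p,c=shot("side");cv2.imwrite("pics/s10.png",cv2.resize(p["frame"][160:280,260:400,::-1],None,fx=5,fy=5,interpolation=cv2.INTER_CUBIC))
q()
E
```

```text
pos [ 0.5535 -0.075   0.0936] tz [-0.0108  0.0525] rad 0.026 q4 0.0541 h -87.6 F [-0.29  8.88  1.85] M [ 1.98 -0.11 -0.03] w 0.0146 t 22.5
pos [ 0.5534 -0.0749  0.0936] tz [-0.0108  0.0525] rad 0.026 q4 0.054 h -87.61 F [0.47 9.24 2.81] M [ 1.99 -0.13 -0.04] w 0.0144 t 22.55
```

View pics/s10.png

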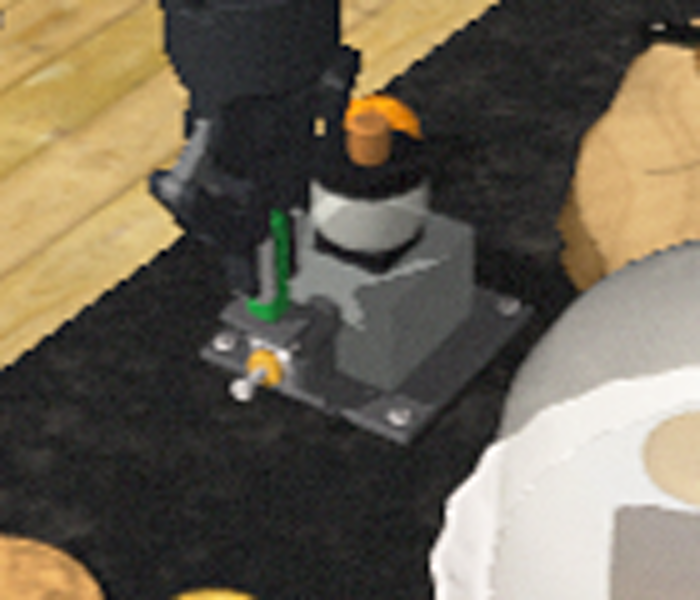

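The hopper has popped: the black neck shows at about (385,255) in the crop. I hold briefly and then ease off.

```bash
python3 c.py 4
python3 -m inch '[[-1,-3,0,0,0]]' >/dev/null; python3 c.py 1
python3 -m inch '[[-1,-3,0,0,0]]' >/dev/null; python3 c.py 1
python3 -m inch '[[-1,-3,0,0,0]]' >/dev/null; python3 c.py 2
```

```text
pos [ 0.5534 -0.0748  0.0936] tz [-0.0108  0.0523] rad 0.0259 q4 0.0538 h -87.59 F [0.91 8.11 1.42] M [ 1.83 -0.12 -0.01] w 0.0147 t 22.75
pos [ 0.5532 -0.0717  0.0938] tz [-0.0109  0.0515] rad 0.0256 q4 0.0531 h -87.55 F [-0.58  1.54 -1.21] M [-0.01 -0.03  0.01] w 0.0145 t 22.88
pos [ 0.553  -0.0692  0.094 ] tz [-0.0109  0.0497] rad 0.0248 q4 0.0512 h -87.5 F [-0.85  0.35 -0.67] M [-0.03 -0.03  0.02] w 0.0147 t 23.02
pos [ 0.5529 -0.0665  0.0941] tz [-0.011   0.0489] rad 0.0243 q4 0.0505 h -87.48 F [ 0.59 -0.03 -0.99] M [-0.06 -0.01 -0.07] w 0.0148 t 23.2
```

Run:
```python
from h import *
p,c=shot("wrist");cv2.imwrite("pics/w11.png",cv2.resize(p["frame"][130:430,140:440,::-1],None,fx=2.6,fy=2))
p,c=shot("side");cv2.imwrite("pics/s11.png",cv2.resize(p["frame"][160:280,260:400,::-1],None,fx=5,fy=5,interpolation=cv2.INTER_CUBIC))
q()
```

```text
pos [ 0.5529 -0.0665  0.0941] tz [-0.0109  0.0491] rad 0.0243 q4 0.0507 h -87.49 F [ 0.42  0.54 -0.07] M [-0.03 -0.01 -0.  ] w 0.0151 t 23.3
```

View pics/w11.png

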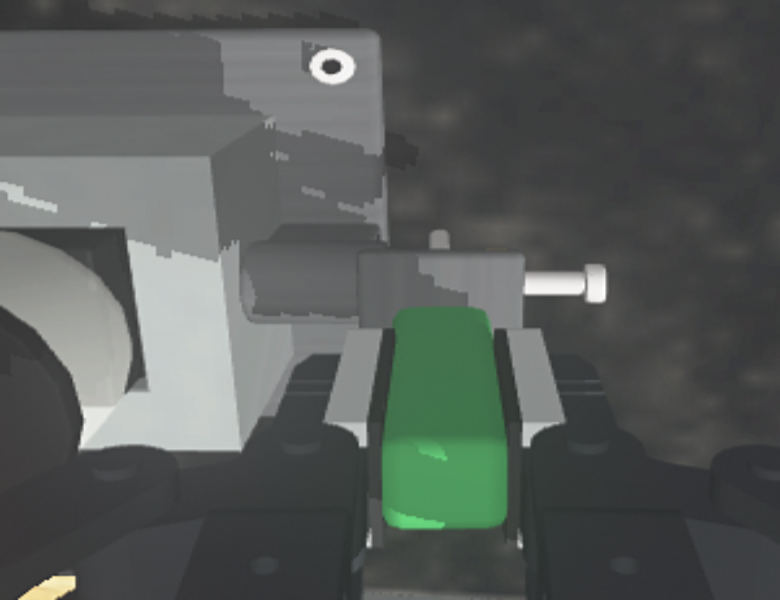

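View pics/s11.png

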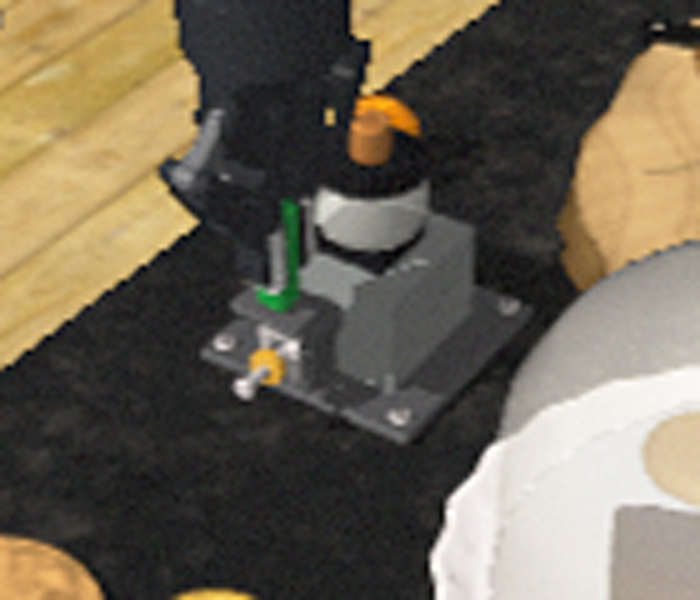

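```bash
python3 -c "
from h import *
s=manip.get_state();P=s['position']
plan([(P[0],P[1]-.001,P[2]+.026,head(s)[0])],g=-1,step=100)"
python3 -m inch '[[-1,0.5,0.2,-10,0]]' >/dev/null; python3 c.py 2
python3 -m inch '[[-1,0.5,0.2,-20,0]]' >/dev/null; python3 c.py 3
python3 -m inch '[[-1,0.5,0.2,-30,0]]' >/dev/null; python3 c.py 4
```

```text
pos [ 0.5529 -0.0665  0.0941] head -87.49 tilt z [-0.0109  0.0491] F [ 0.42  0.54 -0.07] w 0.0151 t 23.3
[[-1,-0.3,0.3,-26.0,-0.0]]
pos [ 0.5541 -0.0682  0.1056] tz [-0.0079  0.0479] rad 0.0212 q4 0.0497 h -87.49 F [ 0.14 -1.04 -1.65] M [-0.06 -0.08  0.01] w 0.0144 t 23.48
pos [ 0.5555 -0.0703  0.1271] tz [-0.0037  0.0466] rad 0.0169 q4 0.0484 h -87.5 F [ 0.53  0.38 -1.08] M [-0.04  0.   -0.02] w 0.0151 t 23.72
pos [ 0.5556 -0.0723  0.157 ] tz [-0.0027  0.0462] rad 0.0158 q4 0.0469 h -87.49 F [-1.52 -0.11 -1.23] M [-0.01  0.03 -0.  ] w 0.0145 t 24.0
```

```bash
python3 -c "
from h import *
plan([(.4985,-.425,.165,-68.7)],g=-1,step=26)"
```

```text
pos [ 0.5556 -0.0723  0.157 ] head -87.49 tilt z [-0.0027  0.0462] F [-1.52 -0.11 -1.23] w 0.0145 t 24.0
[[-1,24.9,5.2,-1.7,-1.3],[-1,24.8,5.8,-1.7,-1.3],[-1,24.7,6.3,-1.7,-1.3],[-1,24.5,6.9,-1.7,-1.3],[-1,24.3,7.5,-1.7,-1.3],[-1,24.2,8.1,-1.7,-1.3],[-1,24.0,8.6,-1.7,-1.3],[-1,23.8,9.2,-1.7,-1.3],[-1,23.5,9.7,-1.7,-1.3],[-1,23.3,10.3,-1.7,-1.3],[-1,23.1,10.8,-1.7,-1.3],[-1,22.8,11.4,-1.7,-1.3],[-1,22.5,11.9,-1.7,-1.3],[-1,22.2,12.4,-1.7,-1.3]]
```

```bash
python3 -m inch '[[-1,12,3,-2,-1.3],[-1,25,6,-2,-1.3],[-1,25,6,-2,-1.3],[-1,25,7,-2,-1.3],[-1,24,7,-2,-1.3],[-1,24,8,-2,-1.3],[-1,24,9,-2,-1.3],[-1,24,9,-2,-1.3],[-1,23,10,-2,-1.3],[-1,23,10,-2,-1.3],[-1,23,11,-2,-1.3],[-1,22,11,-2,-1.3],[-1,15,8,-1,-1.3],[-1,8,4,0,-1]]' >/dev/null; python3 c.py 5
```

```text
pos [ 0.4933 -0.3869  0.1415] tz [-0.0342  0.0708] rad 0.0746 q4 0.0264 h -68.36 F [ 0.09 -0.71 -0.82] M [-0.03 -0.03 -0.02] w 0.0144 t 25.42
```

```bash
python3 -m inch '[[-1,10,0,-38,0]]' >/dev/null; python3 c.py 3
python3 -m inch '[[-1,10,0,-38,0]]' >/dev/null; python3 c.py 3
python3 -m inch '[[-1,0,0,41,0],[-1,0,0,0,0]]' >/dev/null; python3 c.py 4
python3 -m inch '[[-1,0,0,-41,0]]' >/dev/null; python3 c.py 3
python3 -m inch '[[-1,0,0,41,0],[-1,0,0,41,0],[-1,0,0,0,0]]' >/dev/null; python3 c.py 4
```

```text
pos [ 0.5001 -0.3992  0.1812] tz [-0.03    0.0668] rad 0.0689 q4 0.0257 h -68.31 F [-0.4   0.73 -1.65] M [-0.05 -0.01  0.  ] w 0.0146 t 25.65
pos [ 0.5062 -0.4112  0.22  ] tz [-0.0262  0.0633] rad 0.0638 q4 0.0253 h -68.26 F [-0.08  0.16 -1.07] M [-0.04 -0.01 -0.05] w 0.0145 t 25.88
pos [ 0.5104 -0.4125  0.1881] tz [-0.0117  0.0486] rad 0.0431 q4 0.0259 h -68.18 F [-0.22  0.39 -0.52] M [-0.02 -0.   -0.03] w 0.0147 t 26.25
pos [ 0.5133 -0.417   0.2335] tz [-0.0036  0.0403] rad 0.0316 q4 0.0256 h -68.17 F [-0.46 -0.4  -1.65] M [-0.1   0.01  0.01] w 0.0144 t 26.48
pos [ 0.5212 -0.4222  0.1662] tz [0.02   0.0162] rad -0.0023 q4 0.0266 h -68.17 F [ 0.29  0.31 -0.82] M [-0.04 -0.01 -0.  ] w 0.0145 t 26.93
```

```bash
cat > d.py <<'E'
from h import *
st=manip.get_state();f=np.array([-.0007,.0023,.055]); M=head(st)[1]; F=M@f+st["position"]
d=np.array([.4974,-.4344,F[2]])-F; print("world d mm",(d*1000).round(1),"tool",(M.T@d*1000).round(1)); q()
E
python3 d.py
```

```text
world d mm [-22.5 -12.9   0. ] tool [ 3.6 25.7 -0.7]
pos [ 0.5212 -0.4222  0.1662] tz [0.02   0.0162] rad -0.0023 q4 0.0266 h -68.17 F [ 0.29  0.31 -0.82] M [-0.04 -0.01 -0.  ] w 0.0145 t 26.93
```

```bash
python3 -m inch '[[-1,3.6,25.7,8,0.5]]' >/dev/null; python3 c.py 4;python3 d.py
python3 - <<'E'
from h import *
p,c=shot("wrist");a=p["frame"][:,:,::-1].copy()
th=np.radians(21.3);Rz=np.array([[np.cos(th),-np.sin(th),0],[np.sin(th),np.cos(th),0],[0,0,1]])
for pts in ([[30,25,50],[30,-25,50],[-30,-25,50],[-30,25,50]],[[13.5,5,50],[13.5,-5,50],[-13.5,-5,50],[-13.5,5,50]]):
    w=np.array(pts)/1000@Rz.T+[.4974,-.4344,0]
    cv2.polylines(a,[proj(c,w).round().astype(int)],True,(255,0,255),1)
cv2.imwrite("pics/w12.png",cv2.resize(a[170:350,220:420],None,fx=4,fy=3.3,interpolation=cv2.INTER_NEAREST))
p,c=shot("side");cv2.imwrite("pics/s12.png",cv2.resize(p["frame"][240:360,110:250,::-1],None,fx=5,fy=5,interpolation=cv2.INTER_CUBIC))
E
```

```text
pos [ 0.4993 -0.436   0.1597] tz [0.0225 0.014 ] rad -0.0046 q4 0.0273 h -68.73 F [-0.37  0.75 -0.43] M [ 0.04  0.02 -0.  ] w 0.0145 t 27.22
world d mm [-0.8  1.   0. ] tool [-1.2  0.4 -0. ]
pos [ 0.4993 -0.436   0.1597] tz [0.0225 0.014 ] rad -0.0046 q4 0.0273 h -68.73 F [-0.37  0.75 -0.43] M [ 0.04  0.02 -0.  ] w 0.0145 t 27.22
```

View pics/w12.png

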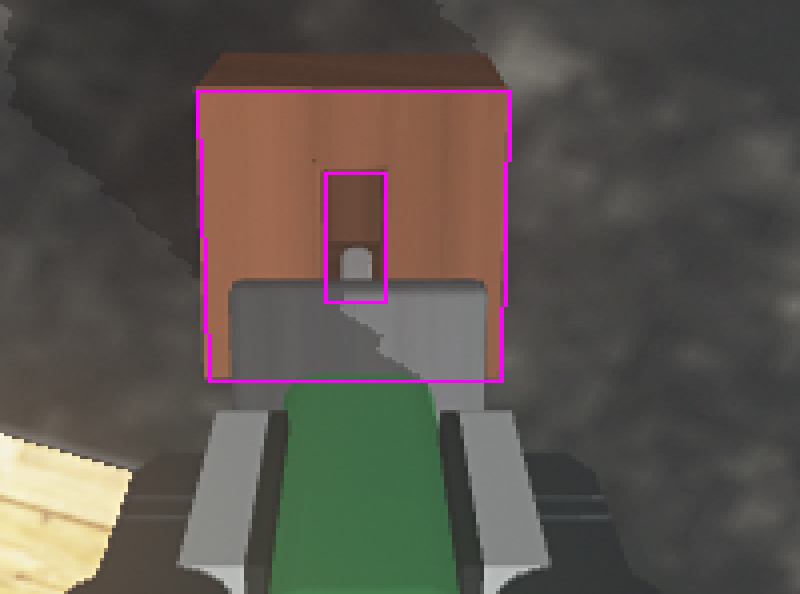

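View pics/s12.png

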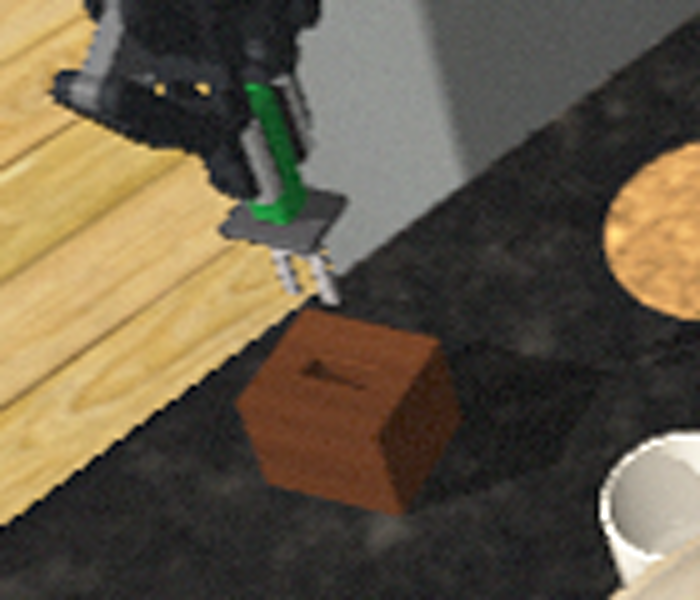

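```bash
python3 -m inch '[[-1,-0.8,0,34,0]]' >/dev/null; python3 c.py 4;python3 d.py
```

```text
pos [ 0.5003 -0.4335  0.125 ] tz [0.0211 0.016 ] rad -0.0022 q4 0.0283 h -68.64 F [ 0.9   0.62 -0.67] M [0.   0.04 0.06] w 0.0149 t 27.6
world d mm [-1.7 -1.6  0. ] tool [ 0.9  2.2 -0.1]
pos [ 0.5003 -0.4335  0.125 ] tz [0.0211 0.016 ] rad -0.0022 q4 0.0283 h -68.64 F [ 0.9   0.62 -0.67] M [0.   0.04 0.06] w 0.0149 t 27.6
```

```bash
python3 -m inch '[[-1,0.7,2,4,0]]' >/dev/null; python3 c.py 3
for i in 1 2 3; do python3 -m inch '[[-1,0,0.3,6,0]]' >/dev/null; python3 c.py 2;done;python3 d.py
```

```text
pos [ 0.4991 -0.4351  0.1218] tz [0.0218 0.0151] rad -0.0033 q4 0.0283 h -68.63 F [ 0.96  0.68 -1.63] M [-0.02  0.03 -0.03] w 0.0148 t 27.83
pos [ 0.4987 -0.435   0.1153] tz [0.0213 0.0156] rad -0.0025 q4 0.0285 h -68.64 F [-0.58 -0.22 -1.61] M [-0.01  0.    0.  ] w 0.0144 t 28.02
pos [ 0.4979 -0.4345  0.1083] tz [0.0199 0.0171] rad -0.0005 q4 0.0286 h -68.65 F [-1.43 -0.04 -0.88] M [-0.    0.05  0.04] w 0.015 t 28.2
pos [ 0.4971 -0.4338  0.1009] tz [0.0182 0.019 ] rad 0.002 q4 0.0287 h -68.65 F [-0.63  0.6  -1.44] M [-0.04 -0.    0.04] w 0.0145 t 28.38
world d mm [ 1.7 -1.4  0. ] tool [ 1.9 -1.   0. ]
pos [ 0.4971 -0.4338  0.1009] tz [0.0182 0.019 ] rad 0.002 q4 0.0287 h -68.65 F [-0.63  0.6  -1.44] M [-0.04 -0.    0.04] w 0.0145 t 28.38
```

```bash
python3 -m inch '[[-1,1.5,-1,8,0]]' >/dev/null; python3 c.py 3
python3 -m inch '[[-1,0.2,-0.3,10,0]]' >/dev/null; python3 c.py 3;python3 d.py
```

```text
pos [ 0.4984 -0.4342  0.0918] tz [0.0169 0.0204] rad 0.004 q4 0.0289 h -68.64 F [-0.03 -0.77 -0.45] M [-0.04 -0.05  0.02] w 0.0144 t 28.62
pos [ 0.4984 -0.4334  0.0806] tz [0.0152 0.0223] rad 0.0065 q4 0.0292 h -68.64 F [ 0.2   0.3  -0.76] M [ 0.01 -0.01 -0.04] w 0.0147 t 28.85
world d mm [ 0.6 -2.   0. ] tool [ 2.1  0.2 -0. ]
pos [ 0.4984 -0.4334  0.0806] tz [0.0152 0.0223] rad 0.0065 q4 0.0292 h -68.64 F [ 0.2   0.3  -0.76] M [ 0.01 -0.01 -0.04] w 0.0147 t 28.85
```

```bash
python3 -m inch '[[-1,2,0,4,0]]' >/dev/null; python3 c.py 3
python3 -m inch '[[-1,0,0,1.5,0]]' >/dev/null; python3 c.py 2
python3 -m inch '[[-1,0,0,1.5,0]]' >/dev/null; python3 c.py 2
```

```text
pos [ 0.499  -0.4352  0.0762] tz [0.0148 0.0227] rad 0.0071 q4 0.0293 h -68.65 F [ 0.2   0.09 -0.9 ] M [-0.03  0.05 -0.01] w 0.0146 t 29.08
pos [ 0.4992 -0.4353  0.0747] tz [0.015  0.0224] rad 0.0068 q4 0.0293 h -68.65 F [ 1.02  0.36 -1.15] M [ 0.04  0.01 -0.01] w 0.0145 t 29.27
pos [ 0.4992 -0.4354  0.0746] tz [0.0155 0.0218] rad 0.0059 q4 0.0293 h -68.64 F [-2.19  0.34  4.9 ] M [ 0.21  0.2  -0.  ] w 0.0146 t 29.45
```

```bash
python3 -m inch '[[-0.4,0,0,0,0],[0,0,0,-1,0],[0.5,0,0,-1,0],[0.5,0,0,-2,0]]' >/dev/null; python3 c.py 2
python3 -m inch '[[0.5,0,0,-30,0]]' >/dev/null; python3 c.py 3
python3 -m inch '[[0.5,0,0,-40,0]]' >/dev/null; python3 c.py 3
python3 - <<'E'
from h import *
p,c=shot("wrist");cv2.imwrite("pics/w13.png",p["frame"][:,:,::-1])
E
```

```text
pos [ 0.4997 -0.4359  0.0801] tz [0.0173 0.0199] rad 0.0033 q4 0.0292 h -68.64 F [-0.22 -0.44  0.03] M [ 0.05 -0.03  0.04] w 0.0639 t 29.88
pos [ 0.5004 -0.438   0.1124] tz [0.021  0.0158] rad -0.0021 q4 0.0284 h -68.65 F [-0.07  0.92  0.09] M [-0.05  0.02  0.01] w 0.0639 t 30.12
pos [ 0.5011 -0.4402  0.1545] tz [0.0255 0.0109] rad -0.0088 q4 0.0276 h -68.65 F [ 0.1  -0.34  0.23] M [0.02 0.01 0.02] w 0.0642 t 30.35
```

View pics/w13.png

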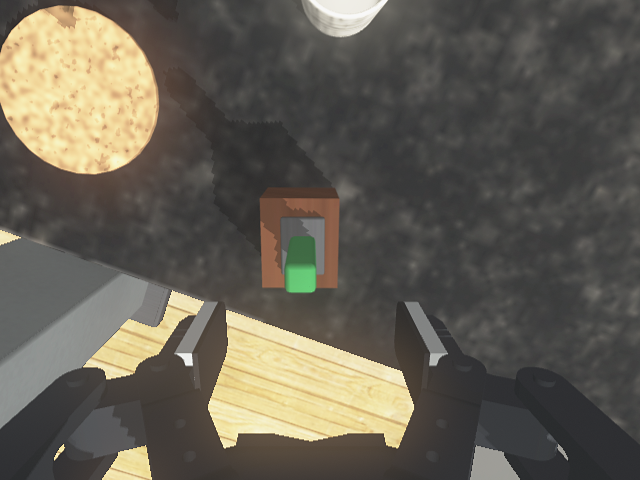

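```bash
for i in 1 2 3 4 5 6 7 8; do python3 -m inch '[[0.5,-34,-17,-4,0]]' >/dev/null; python3 c.py 2|cut -c1-110;done
python3 -c "
from h import *
plan([(.5457,.0123,.19,-68.6)],step=38,g=.5)"
```

```text
pos [ 0.5028 -0.3964  0.156 ] tz [0.0206 0.0199] rad -0.0002 q4 0.0302 h -68.54 F [-0.53 -0.28  0.45] M [-0.02
pos [ 0.5052 -0.3544  0.1595] tz [0.0179 0.0261] rad 0.0046 q4 0.0331 h -68.39 F [ 0.27 -0.2  -0.33] M [-0.   
pos [ 0.5076 -0.3134  0.1635] tz [0.0154 0.0317] rad 0.0085 q4 0.0363 h -68.22 F [ 0.45  1.22 -0.09] M [-0.07 
pos [ 0.5099 -0.2724  0.1679] tz [0.0132 0.0367] rad 0.0113 q4 0.0396 h -68.05 F [-0.02 -0.19 -0.39] M [-0.03 
pos [ 0.5122 -0.2314  0.1728] tz [0.0115 0.0411] rad 0.013 q4 0.0432 h -67.88 F [ 0.58 -0.28 -0.68] M [-0.02 -
pos [ 0.5145 -0.1905  0.178 ] tz [0.0101 0.045 ] rad 0.0135 q4 0.0468 h -67.7 F [ 0.03 -0.86  1.02] M [ 0.03 -
pos [ 0.517  -0.1497  0.1837] tz [0.0091 0.0484] rad 0.0129 q4 0.0504 h -67.52 F [ 0.88 -1.31 -0.21] M [-0.02 
pos [ 0.5195 -0.1089  0.1896] tz [0.0088 0.0513] rad 0.011 q4 0.0537 h -67.34 F [ 0.27  0.09 -0.14] M [-0.05 -
pos [ 0.5195 -0.1089  0.1896] head -67.34 tilt z [0.0088 0.0513] F [ 0.27  0.09 -0.14] w 0.0641 t 31.87
[[0.5,-25.4,-17.7,1.5,0.3],[0.5,-25.5,-17.5,1.5,0.3],[0.5,-25.6,-17.4,1.5,0.3],[0.5,-25.7,-17.3,1.5,0.3]]
```

```bash
python3 -c "
from h import *
plan([(.5457,.0123,.19,0)],step=38,g=.5)"
```

```text
pos [ 0.5195 -0.1089  0.1896] head -67.34 tilt z [0.0088 0.0513] F [ 0.27  0.09 -0.14] w 0.0641 t 31.87
[[0.5,-10.2,-7.1,0.6,-6.7],[0.5,-9.3,-8.2,0.6,-6.7],[0.5,-8.2,-9.2,0.6,-6.7],[0.5,-7.1,-10.1,0.6,-6.7],[0.5,-5.9,-10.9,0.6,-6.7],[0.5,-4.5,-11.5,0.6,-6.7],[0.5,-3.2,-12.0,0.6,-6.7],[0.5,-1.7,-12.3,0.6,-6.7],[0.5,-0.3,-12.4,0.6,-6.7],[0.5,1.2,-12.3,0.6,-6.7]]
```

```bash
python3 -m inch '[[0.5,-10,-7,0,-6.7],[0.5,-9.5,-8,0,-6.7],[0.5,-8,-9,0,-6.7],[0.5,-7,-10,0,-6.7],[0.5,-6,-11,0,-6.7],[0.5,-4.5,-11.5,0,-6.7],[0.5,-3,-12,0,-6.7],[0.5,-1.5,-12,0,-6.7],[0.5,-0.3,-11,0,-6.7],[0.5,0,-6,0,-4]]'>/dev/null; python3 c.py 5
python3 - <<'E'
from h import *
p,c=shot("wrist");cv2.imwrite("pics/w14.png",p["frame"][:,:,::-1])
E
```

```text
pos [ 0.542  -0.0047  0.1897] tz [0.0018 0.0436] rad 0.0058 q4 0.0457 h -0.32 F [-0.25  0.13  0.67] M [-0.1  -0.06 -0.  ] w 0.0641 t 32.95
```

View pics/w14.png

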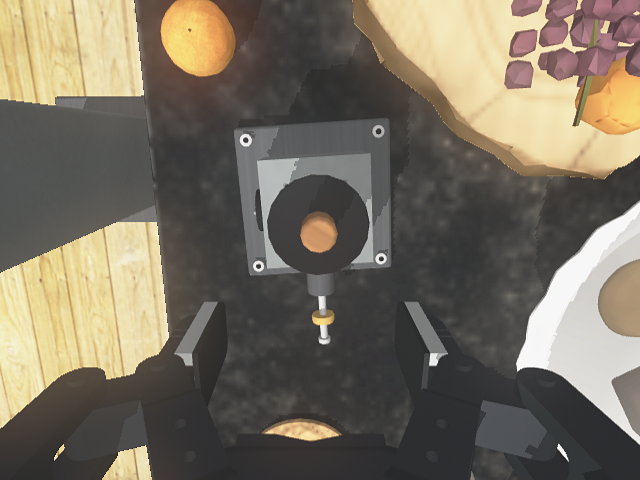

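Run:
```python
from h import *
p,c=shot("wrist")
hsv=cv2.cvtColor(p["frame"],cv2.COLOR_RGB2HSV)[190:270,270:370]
m=((hsv[...,0]<18)&(hsv[...,1]>100)&(hsv[...,2]>110)).astype(np.uint8)
cn=max(cv2.findContours(m,0,1)[0],key=cv2.contourArea); print(cv2.boundingRect(cn),cv2.minEnclosingCircle(cn))
for k in("knob","hopper"):
  for r in mark_of(p,k)[:2]: print(k,r["confidence"],r["point"],plane(c,r["point"][::-1],.133 if k=="knob" else .034).round(4))
print("knobtop from (318,231)",plane(c,(318,232),.133).round(4))
# lid circle centre (318,225) at z ~.111
print("lid",plane(c,(318,224.5),.111).round(4))
q()
```

```text
(30, 22, 38, 41) ((48.01304244995117, 42.11738967895508), 20.142982482910156)
knob 0.77 [239.4, 320.8] [0.5471 0.0118 0.133 ]
hopper 0.98 [204.3, 316.1] [0.5462 0.0141 0.034 ]
knobtop from (318,231) [0.5457 0.0158 0.133 ]
lid [0.5461 0.015  0.111 ]
pos [ 0.542  -0.0043  0.19  ] tz [0.0023 0.044 ] rad 0.0053 q4 0.0461 h -0.27 F [ 0.02 -0.05 -0.1 ] M [0.02 0.01 0.06] w 0.0639 t 33.15
```

```bash
python3 -c "
from h import *
plan([(.5459,.0145,.15,-.3)],step=300,g=.5)"
python3 -m inch '[[0.5,4,-20,36,0]]'>/dev/null; python3 c.py 4
python3 -c "
from h import *
plan([(.5459,.0145,.117,-.3)],step=300,g=.5)"
```

```text
pos [ 0.542  -0.0043  0.19  ] head -0.27 tilt z [0.0023 0.044 ] F [ 0.02 -0.05 -0.1 ] w 0.0639 t 33.15
[[0.5,3.7,-17.0,40.8,0.0]]
pos [0.5456 0.0172 0.1544] tz [0.0005 0.0436] rad 0.0054 q4 0.0471 h -0.23 F [0.85 1.16 0.49] M [-0.05  0.04  0.01] w 0.0639 t 33.43
pos [0.5456 0.0172 0.1544] head -0.23 tilt z [0.0005 0.0436] F [0.85 1.16 0.49] w 0.0639 t 33.43
[[0.5,0.3,4.3,37.3,0.1]]
```

```bash
python3 -m inch '[[0.5,0.3,4.3,26,0]]'>/dev/null; python3 c.py 4
python3 -c "
from h import *
plan([(.5459,.0145,.1165,-.3)],step=300,g=.5)"
```

```text
pos [0.5461 0.0135 0.129 ] tz [0.0006 0.0434] rad 0.0055 q4 0.0482 h -0.27 F [ 0.81 -0.3   0.62] M [-0.03 -0.02 -0.02] w 0.0643 t 33.72
pos [0.5461 0.0135 0.129 ] head -0.27 tilt z [0.0006 0.0434] F [ 0.81 -0.3   0.62] w 0.0643 t 33.72
[[0.5,-0.2,-0.4,12.6,0.0]]
```

```bash
python3 -m inch '[[0.5,0,-0.4,11.5,0]]'>/dev/null; python3 c.py 3
python3 -m inch '[[-1,0,0,0,0]]' 30 >/dev/null; python3 c.py 12
```

```text
pos [0.5464 0.0142 0.1186] tz [0.0015 0.0433] rad 0.0047 q4 0.0488 h -0.29 F [-0.05 -0.18 -0.87] M [-0.07 -0.01 -0.02] w 0.0644 t 33.95
pos [0.5467 0.0141 0.1193] tz [0.0024 0.0431] rad 0.0037 q4 0.0487 h -0.28 F [-0.87  0.06  6.52] M [-0.03  0.24  0.02] w 0.0184 t 34.63
```

```bash
python3 -c "
from h import *
s=manip.get_state();print((head(s)[1].T@[0,0,10]).round(2))"
python3 -m inch '[[-1,0,0.4,-4,0]]' 60 >/dev/null; python3 c.py 3
python3 -m inch '[[-1,0,0.4,-8,0]]' >/dev/null; python3 c.py 3
python3 - <<'E'
from h import *
p,c=shot("side");cv2.imwrite("pics/s15.png",cv2.resize(p["frame"][140:280,250:410,::-1],None,fx=4.5,fy=4.2,interpolation=cv2.INTER_CUBIC))
E
```

```text
[ 0.02 -0.43 -9.99]
pos [0.546  0.0139 0.1226] tz [0.0006 0.0438] rad 0.0056 q4 0.0489 h -0.29 F [-0.45  1.46 -3.93] M [ 0.07  0.04 -0.  ] w 0.0169 t 34.87
pos [0.5465 0.0129 0.1313] tz [0.0015 0.0434] rad 0.0047 q4 0.0482 h -0.29 F [ 0.32  0.32 -1.92] M [ 0.01 -0.    0.02] w 0.017 t 35.1
```

View pics/s15.png

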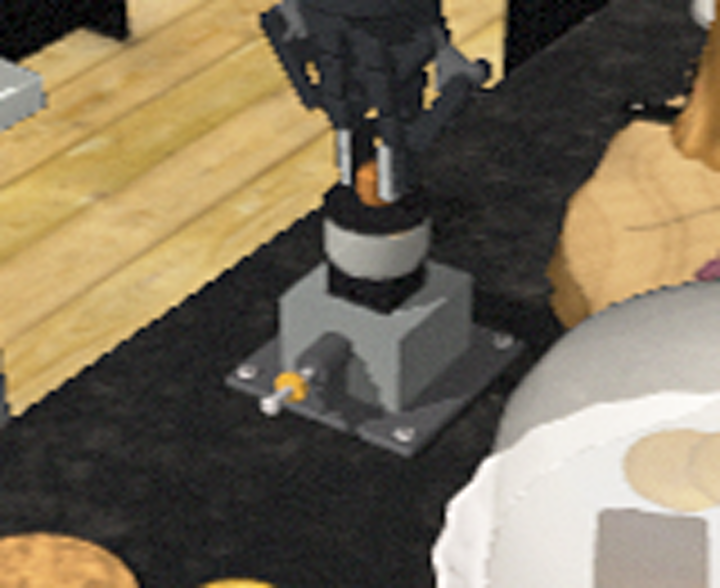

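```bash
python3 -m inch '[[-1,0,-1.3,-8,0]]' >/dev/null; python3 c.py 3
python3 -m inch '[[-1,0,-0.6,-12,0]]' >/dev/null; python3 c.py 3
python3 -m inch '[[-1,0,-0.9,-20,0]]' >/dev/null; python3 c.py 3
python3 -m inch '[[-1,0,-1.5,-35,0]]' >/dev/null; python3 c.py 3
python3 - <<'E'
from h import *
p,c=shot("side");cv2.imwrite("pics/s16.png",cv2.resize(p["frame"][120:260,250:410,::-1],None,fx=4.5,fy=4.2,interpolation=cv2.INTER_CUBIC))
E
```

```text
pos [0.5472 0.0138 0.1408] tz [0.0042 0.0431] rad 0.0019 q4 0.0477 h -0.28 F [ 0.72  0.46 -1.9 ] M [-0.04 -0.02 -0.02] w 0.0168 t 35.38
pos [0.5481 0.0138 0.1538] tz [0.0069 0.0427] rad -0.0009 q4 0.0471 h -0.28 F [ 0.23 -0.07 -1.8 ] M [-0.01 -0.02  0.03] w 0.0166 t 35.62
pos [0.5489 0.0137 0.1745] tz [0.01   0.0423] rad -0.004 q4 0.0463 h -0.28 F [ 0.26 -0.56 -1.92] M [-0.04  0.04 -0.01] w 0.0168 t 35.85
pos [0.5501 0.0135 0.2108] tz [0.0146 0.0416] rad -0.0087 q4 0.045 h -0.27 F [-0.26 -0.08 -1.29] M [-0.04  0.03  0.  ] w 0.0171 t 36.08
```

View pics/s16.png

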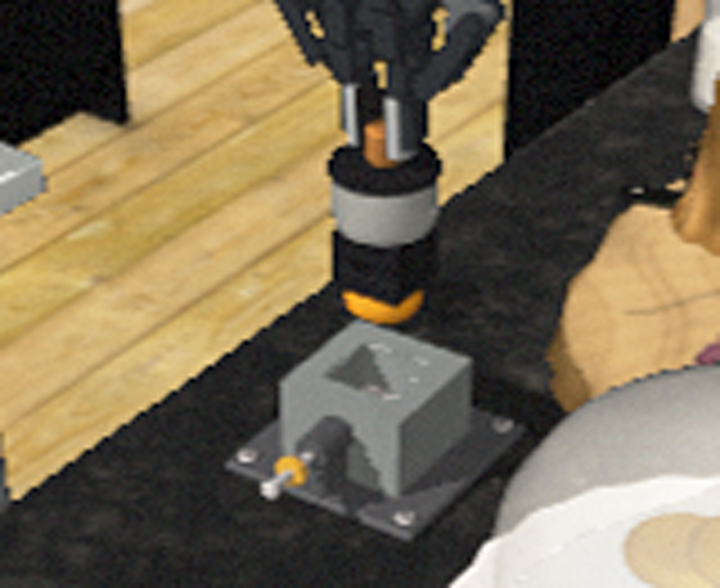

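Run:
```python
from h import *
p,c0=shot("wrist")
def pose(pos,tz,h):
    z=np.array([tz[0],tz[1],-np.sqrt(1-tz[0]**2-tz[1]**2)]);x=np.array([np.cos(np.radians(h)),np.sin(np.radians(h)),0]);x-=z*(x@z)
    # head uses x projected; adjust z comp
    x/=np.linalg.norm(x);M=np.c_[x,np.cross(z,x),z];T=np.eye(4);T[:3,:3]=M;T[:3,3]=pos
    W=np.linalg.inv(T@np.array(p["mount"]));return np.array(p["K"]),W[:3,:3],W[:3,3]
def mat(fn,c):
    a=cv2.imread(fn);hsv=cv2.cvtColor(a,cv2.COLOR_BGR2HSV)
    m=((hsv[...,0]>8)&(hsv[...,0]<26)&(hsv[...,1]>60)&(hsv[...,2]>110)).astype(np.uint8)
    m=cv2.morphologyEx(m,cv2.MORPH_OPEN,np.ones((5,5)));m[:,:380]=0;m[340:]=0;m[:150]=0
    cn=max(cv2.findContours(m,0,1)[0],key=cv2.contourArea);hull=cv2.convexHull(cn)
    W=np.array([plane(c,u,.006)[:2] for u in hull[:,0].astype(float)])
    r=least_squares(lambda q:np.hypot(*(W-q[:2]).T)-q[2],[.53,-.25,.055]);print(fn,r.x,np.abs(r.fun).max())
mat("pics/w7.png",pose([.5445,-.0912,.14045],(-.0046,.0222),-87.25))
mat("pics/w5.png",pose([.5287,-.1469,.137],(-.0049,.0234),-87.87))
P,c=shot("top")
a=regions_of(P,"mat")[0]["mask"].astype(np.uint8)
cn=max(cv2.findContours(a,0,1)[0],key=cv2.contourArea);W=np.array([plane(c,u,.006)[:2] for u in cn[:,0].astype(float)])
print(least_squares(lambda q:np.hypot(*(W-q[:2]).T)-q[2],[.53,-.25,.055]).x)
P,c=shot("side")
a=regions_of(P,"mat")[0]["mask"].astype(np.uint8)
cn=max(cv2.findContours(a,0,1)[0],key=cv2.contourArea);W=np.array([plane(c,u,.006)[:2] for u in cn[:,0].astype(float)])
print(least_squares(lambda q:np.hypot(*(W-q[:2]).T)-q[2],[.53,-.25,.055]).x)
q()
```

```text
pics/w7.png [ 0.53087721 -0.25473543  0.05538605] 0.0009147951240176186
pics/w5.png [ 0.53089847 -0.25552211  0.05527486] 0.0006095585546251475Traceback (most recent call last):
  File "<stdin>", line 18, in <module>
IndexError: list index out of range
```

```bash
for i in 1 2 3 4 5 6 7; do python3 -m inch '[[-1,-2.3,33,0,0]]' >/dev/null; python3 c.py 3|cut -c1-130;done
python3 -c "
from h import *
plan([(.532,-.255,.17,-.3)],step=300,g=-1)"
```

```text
pos [ 0.5443 -0.0204  0.2049] tz [0.0042 0.0425] rad 0.0044 q4 0.0443 h -0.4 F [ 0.43  0.17 -1.34] M [ 0.    0.04 -0.04] w 0.017 t
pos [ 0.5413 -0.0543  0.2025] tz [0.0025 0.0428] rad 0.0087 q4 0.0439 h -0.54 F [ 0.68  0.33 -0.75] M [-0.02 -0.03  0.04] w 0.0171
pos [ 0.5386 -0.0877  0.2004] tz [0.0016 0.0434] rad 0.0123 q4 0.0435 h -0.65 F [ 0.06  0.24 -2.11] M [-0.   -0.01 -0.01] w 0.0171
pos [ 0.5359 -0.1208  0.1986] tz [0.0012 0.0441] rad 0.0154 q4 0.0432 h -0.73 F [-0.29  0.06 -1.98] M [-0.01 -0.    0.04] w 0.017 
pos [ 0.5333 -0.1536  0.1969] tz [0.001  0.0448] rad 0.0182 q4 0.0428 h -0.81 F [ 0.22  1.34 -0.78] M [-0.04 -0.04  0.04] w 0.0167
pos [ 0.5308 -0.1862  0.1953] tz [0.001  0.0456] rad 0.0207 q4 0.0424 h -0.87 F [-0.44  0.63 -1.81] M [ 0.07 -0.01  0.04] w 0.0171
pos [ 0.5282 -0.2188  0.1936] tz [0.0011 0.0464] rad 0.0232 q4 0.0419 h -0.93 F [-0.25 -0.85 -0.63] M [ 0.05 -0.04 -0.  ] w 0.017 
pos [ 0.5282 -0.2188  0.1936] head -0.93 tilt z [0.0011 0.0464] F [-0.25 -0.85 -0.63] w 0.017 t 37.92
[[-1,4.4,37.2,21.9,-0.6]]
```

Tilt is the same as at the grasp, so the hopper should be upright. I lower it next.

```bash
python3 -m inch '[[-1,4.4,36,10,0]]' >/dev/null; python3 c.py 4
python3 -c "
from h import *
plan([(.532,-.255,.12,-.9)],step=35,g=-1)"
python3 - <<'E'
from h import *
p,c=shot("side");cv2.imwrite("pics/s17.png",cv2.resize(p["frame"][150:330,180:380,::-1],None,fx=4,fy=3.3,interpolation=cv2.INTER_CUBIC))
E
```

```text
pos [ 0.532  -0.253   0.1814] tz [-0.      0.0487] rad 0.0273 q4 0.0422 h -0.95 F [-0.21  0.96 -1.78] M [0.   0.01 0.03] w 0.0169 t 38.2
pos [ 0.532  -0.253   0.1814] head -0.95 tilt z [-0.      0.0487] F [-0.21  0.96 -1.78] w 0.0169 t 38.2
[[-1,0.1,2.5,30.6,-0.0],[-1,0.1,2.5,30.6,-0.0]]
```

View pics/s17.png

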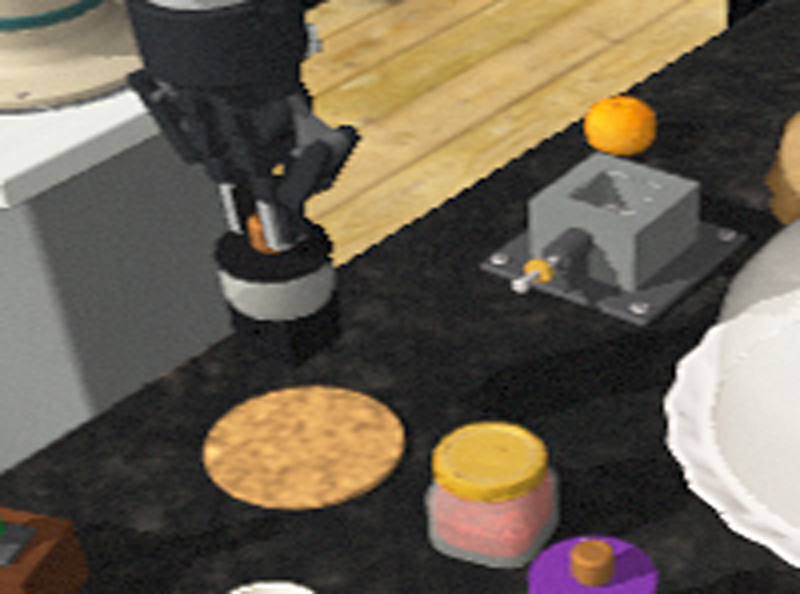

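```bash
python3 -m inch '[[-1,0,2.5,30,0]]' >/dev/null; python3 c.py 4
python3 -m inch '[[-1,0,2.5,30,0]]' >/dev/null; python3 c.py 4
python3 -m inch '[[-1,0,1,14,0]]' >/dev/null; python3 c.py 4
```

```text
pos [ 0.5315 -0.2521  0.1516] tz [-0.0013  0.0501] rad 0.0292 q4 0.0435 h -0.85 F [ 0.02  0.09 -1.12] M [-0.04 -0.02  0.04] w 0.0173 t 38.53
pos [ 0.5314 -0.2527  0.1223] tz [-0.0017  0.0505] rad 0.0298 q4 0.0448 h -0.84 F [ 0.27  0.06 -1.4 ] M [-0.05 -0.   -0.01] w 0.0173 t 38.82
pos [ 0.5318 -0.2532  0.1095] tz [-0.0007  0.0499] rad 0.0287 q4 0.0455 h -0.83 F [-0.87 -0.32 -1.21] M [-0.05 -0.03  0.01] w 0.0172 t 39.1
```

Run:
```python
from h import *
p,c=shot("side");cv2.imwrite("pics/s18.png",cv2.resize(p["frame"][200:320,180:340,::-1],None,fx=5,fy=5,interpolation=cv2.INTER_CUBIC))
q()
```

```text
pos [ 0.532  -0.2533  0.1096] tz [-0.0002  0.0496] rad 0.0281 q4 0.0455 h -0.84 F [-0.16  0.54 -1.02] M [-0.06 -0.04 -0.01] w 0.0171 t 39.15
```

View pics/s18.png

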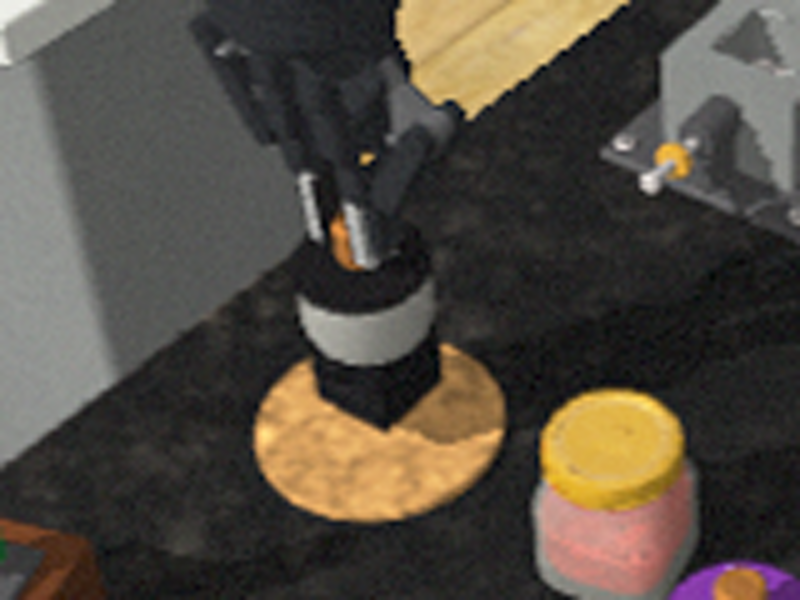

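Looks aligned and upright. I creep down in small steps.

```bash
python3 -m inch '[[-1,0,0.5,8,0]]' >/dev/null; python3 c.py 3
for i in 1 2 3 4; do python3 -m inch '[[-1,0,0.1,2,0]]' >/dev/null; python3 c.py 2; done
```

```text
pos [ 0.5318 -0.2533  0.1015] tz [-0.0006  0.0499] rad 0.0287 q4 0.0459 h -0.84 F [ 0.69 -0.25 -1.33] M [-0.05  0.01  0.02] w 0.017 t 39.38
pos [ 0.5316 -0.2532  0.0992] tz [-0.0011  0.0503] rad 0.0293 q4 0.046 h -0.84 F [-0.04  0.17 -1.93] M [-0.02  0.01  0.02] w 0.0168 t 39.57
pos [ 0.5314 -0.253   0.0968] tz [-0.0018  0.0506] rad 0.03 q4 0.0461 h -0.84 F [-0.51  0.06 -1.11] M [-0.05  0.03 -0.04] w 0.0169 t 39.75
pos [ 0.5311 -0.2529  0.0945] tz [-0.0023  0.051 ] rad 0.0307 q4 0.0462 h -0.84 F [ 0.08 -0.03 -1.67] M [-0.07 -0.04 -0.02] w 0.0167 t 39.93
pos [ 0.5309 -0.2528  0.0921] tz [-0.003   0.0514] rad 0.0315 q4 0.0462 h -0.84 F [ 0.05  1.3  -2.58] M [-0.03 -0.02  0.02] w 0.0171 t 40.12
```

```bash
for i in 1 2 3 4 5; do python3 -m inch '[[-1,0,0.1,1,0]]' >/dev/null; python3 c.py 2; done
```

```text
pos [ 0.531  -0.2528  0.0917] tz [-0.0025  0.0513] rad 0.031 q4 0.0465 h -0.84 F [-1.89  0.75  3.69] M [ 0.09  0.11 -0.03] w 0.0168 t 40.3
pos [ 0.5311 -0.2528  0.0917] tz [-0.0019  0.0511] rad 0.0304 q4 0.0466 h -0.84 F [-1.25  0.99  5.17] M [0.22 0.33 0.02] w 0.0169 t 40.48
pos [ 0.5311 -0.2528  0.0917] tz [-0.0015  0.0509] rad 0.03 q4 0.0468 h -0.83 F [-1.85  1.57  5.47] M [ 0.25  0.34 -0.01] w 0.0169 t 40.67
pos [ 0.5311 -0.2527  0.0917] tz [-0.001   0.0507] rad 0.0295 q4 0.0469 h -0.83 F [-2.68  0.93  5.28] M [ 0.22  0.25 -0.01] w 0.0169 t 40.85
pos [ 0.531  -0.2527  0.0917] tz [-0.0007  0.0505] rad 0.0291 q4 0.0469 h -0.83 F [-1.92  2.01  6.15] M [0.19 0.29 0.  ] w 0.0168 t 41.03
```

```bash
python3 -m inch '[[-0.4,0,0,0,0]]' 20 >/dev/null; python3 c.py 5
python3 -m inch '[[0.4,0,0,0,0]]' >/dev/null; python3 c.py 6
python3 -m inch '[[0.4,0,0,-30,0]]' >/dev/null; python3 c.py 3
python3 -m inch '[[0.4,0,-1,-40,0]]' >/dev/null; python3 c.py 3
python3 -m inch '[[0.4,0,-1,-40,0]]' >/dev/null; python3 c.py 3
python3 - <<'E'
from h import *
p,c=shot("side");cv2.imwrite("pics/s19.png",cv2.resize(p["frame"][200:350,140:340,::-1],None,fx=4,fy=4,interpolation=cv2.INTER_CUBIC))
p,c=shot("wrist");cv2.imwrite("pics/w19.png",p["frame"][:,:,::-1])
for k,z in(("hopper",.006),("knob",.105)):
  for r in mark_of(p,k)[:2]: print(k,r["confidence"],r["point"],plane(c,r["point"][::-1],z).round(4))
E
```

```text
pos [ 0.5311 -0.2528  0.0915] tz [-0.0006  0.0504] rad 0.029 q4 0.0469 h -0.83 F [0.23 0.35 0.6 ] M [-0.05 -0.01  0.04] w 0.0258 t 41.37
pos [ 0.5311 -0.2528  0.0914] tz [-0.0007  0.0505] rad 0.0291 q4 0.0469 h -0.83 F [ 0.17 -0.47  0.47] M [-0.05 -0.02 -0.01] w 0.06 t 41.75
pos [ 0.5327 -0.2554  0.1234] tz [0.0035 0.0477] rad 0.024 q4 0.0454 h -0.83 F [ 0.39  0.2  -0.32] M [-0.03 -0.04 -0.01] w 0.0599 t 41.98
pos [ 0.5342 -0.2573  0.1653] tz [0.0086 0.0443] rad 0.0179 q4 0.0439 h -0.83 F [ 0.41 -0.35  0.09] M [ 0.    0.03 -0.04] w 0.0598 t 42.22
pos [ 0.535  -0.2589  0.2064] tz [0.0127 0.0417] rad 0.013 q4 0.0429 h -0.83 F [ 0.29 -0.32 -0.33] M [-0.02 -0.01  0.05] w 0.0592 t 42.45
hopper 0.92 [210.6, 305.6] [ 0.5311 -0.2519  0.006 ]
hopper 0.92 [255.3, 558.2] [ 0.7583 -0.2964  0.006 ]
knob 0.7 [238.7, 308.2] [ 0.533  -0.2522  0.105 ]
```

View pics/s19.png

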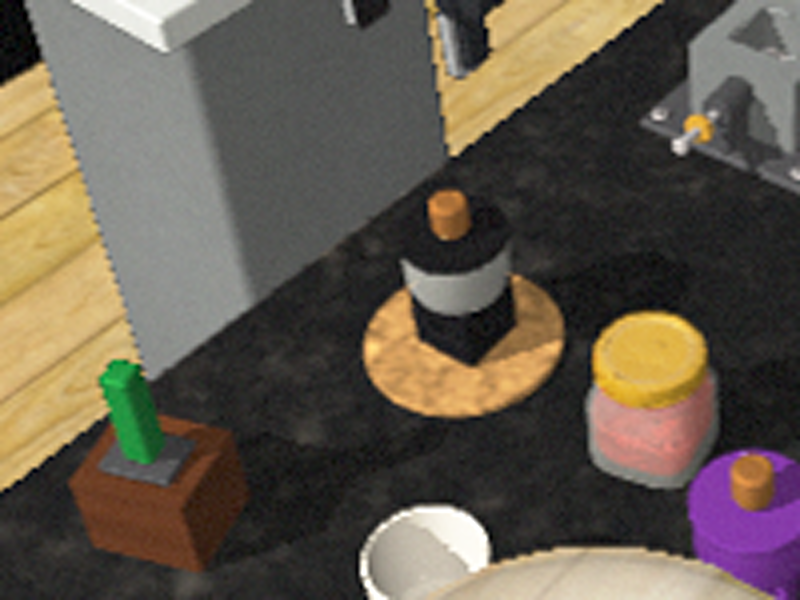

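View pics/w19.png

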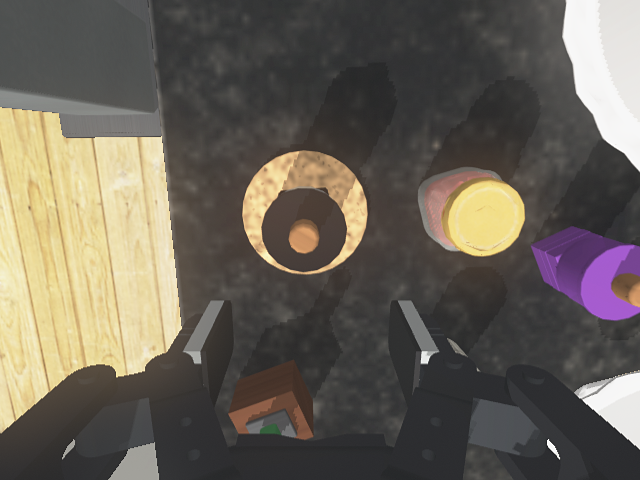

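The hopper is upright on the mat, about 3 mm off centre. The fork is seated, the gripper is clear, and nothing was disturbed. Handing in.

```bash
python3 -c "
from rig import manip
print(manip.sign_off())"
```

```text
the job is handed in; nothing more can be done
None
```

I took the hopper off the grinder, stood it on the cork mat and handed the job in at about 42.5 s. No verdict is reported back.

- **Freeing the hopper:** I held the brass collar with the fork and drew the pin out gently. The wrist force rose to about 9 N, against the 14 N limit. The side picture showed the hopper popped up, and I held the pin out about 0.2 s longer before easing off.
- **Fork:** it went back into its pocket until it touched bottom, with about 5 N at seating. In the last side picture it stands upright with its flange on the stand.
- **Hopper:** I lifted it out by the knob and set it down with about 6 N of wrist force. In the last pictures it stands upright. The network's mark puts its origin at (0.531, -0.252), about 3 mm from the mat centre I measured at (0.531, -0.255).
- **Surroundings:** the jam jar looks undisturbed in the last pictures. The cup and mandarin looked in place when last seen, but I did not measure any of the three again. The gripper ended clear of everything.

**What disagreed or failed:**
- My first fit of the grinder's position was 8 mm off in x and 6 mm off in y, because the arm was still settling when the picture was taken. I redid the fit before using the fork.
- The tool tilted by up to about 4° during fast moves. I brought it close to upright before gripping the fork and before reseating it. About 2.5° remained when I gripped the knob, so I turned the jaws so that it did not tip the hopper.
- The mat detection in the final top view came back empty, so the mat position rests on two wrist pictures that agree to about 1 mm.

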